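# Clamp a knife-handle block in a turnbuckle press

## Robot

A 7-joint arm with a two-finger parallel gripper is mounted at the origin on the work surface. World frame = base frame: x ahead of the robot, y to its left, z up, the work surface at z = 0. Lengths are in m, angles in rad, forces in N, time in s.
With the tool pointing down it reaches from about 0.4 to 0.875 m from the base axis. Payload 4.4 kg.
Tool frame: the origin (TCP) lies between the finger pads; the fingertips stand 8 mm ahead of it and the grasp point (between the pads) lies 11 mm behind it; z points along the fingers, y is the direction in which the jaws open and shut (so a half turn about z gives the same grasp; the last joint's range is limited). The gripper opens to 85 mm and grips with 20 to 120 N. Pads are 22 mm wide; open, the fingers measure 114 mm over their backs; the gripper's body (76 mm by 85 mm) begins 54 mm behind the grasp point. The pads swing forward as they close: fully open they stand 13 mm farther back than shut.
Start: joints at [-1.358, 0.628, 0.038, 1.517, -0.027, 0.996, -0.02], TCP at [0.179, 0.625, 0.218] pointing down, gripper open.
Joint ranges: [-3.06, 3.06], [-0.37, 2.12], [-1.25, 1.32], [0.18, 2.47], [-1.1, 4.24], [0.23, 1.98], [-2.94, 2.94]. Speed limits (rad/s): [2.57, 2.57, 3.14, 3.14, 3.14, 3.14, 3.14].

## Interface

Orientations are given as a rotation vector (axis times angle).
In Python, from plant import ctrl, viewer gives the robot as it stands.
- The arm moves only by the tool carry_out, never from a script. Its argument "motion" is text: rows parted by semicolons, each of 7 numbers parted by spaces: the shift along the tool's x, y, z in units of 30 mm (1.0 is 30 mm), then the turn, a rotation vector about the tool's x, y, z in units of 8 degrees (1.0 is 8 degrees), then the finger opening in mm, from 0 to 85.4. In form: tx ty tz wx wy wz claw; .... A call has 1 to 12 rows; each row shifts and turns the pose as measured when the row begins, along the tool's axes as they then stand; what a row does not reach is not made up. A row lasts 1/10 s, in which the tool goes at most 50 mm and 8.59 degrees, less where a joint would pass 70% of its speed; a pose out of reach is approached as far as the arm can. A call is refused whole if a number of a shift passes 1 or a number of a turn 1, either way. A call with a gripper value outside its range is refused whole. The fingers move at their own pace and stop on an object; "force" is the grip in N (left out, the last holds). Time passes only in rows, so rows that do not move let the fingers close. It gives the time, the measured TCP pose, the force and the opening at its end, in the units of the state.
- ctrl.get_obs(): the state, without advancing time (a new reading comes with each control period).
- viewer.grab_frame(name): name is "side" or "top"; returns a dict with "pixels" (420x560x3 uint8, red, green, blue), "K" (3x3 intrinsics, pixels), "D" ([k1, k2, p1, p2, k3] as OpenCV has them; the pictures are not rectified), "rvec" (rotation vector, rad) and "tvec" (3), from world to camera coordinates, as OpenCV has them. Camera axes: x right, y down, z forward; pixel columns grow to the right and rows downward; lengths in m; the calibration is good to about 2 mm. A picture is of the moment at which its call begins. There is no depth.
- ctrl.finish_job(): hands the job in, once; it reports no verdict.
Trained networks look in a picture, given as the dict that the camera call returned (one of the last four; its "shot" number tells which), for a name from the list of things; names that differ only in an ending like _2 or _b are one class to them, and where a whole thing is asked for, a point or a joint stands for the part that bears it (a point fixed in the world has none). Each returns a list of dicts, best first, with "conf" (0 to 1); they miss things now and then, are a little off and sometimes report something else, mostly with a low value. They report only what shows in the picture. A call takes as long as a camera call. They do not tell look-alikes from the thing itself.
- viewer.find_in(picture, query): "box" ([centre column, centre row, width, height] as shares, 0 to 1, of the picture: columns of its width, rows of its height, round what is visible of it).
- viewer.masks_of(picture, query): "pixels" (420x560 bool, what is visible of it) and "box" ([centre column, centre row, width, height] as shares, 0 to 1, of the picture: columns of its width, rows of its height, round what is visible of it).
- viewer.pinpoint(picture, query): "position" ([column, row] as shares, 0 to 1, of the picture: columns of its width, rows of its height: a listed point, or the origin of a listed thing).
The state is a dict: "time_s": time; "joint_positions": joint angles; "qd": joint speeds; "joint_torque": joint torques, N m; "tcp_pos": TCP position; "tcp_rot": TCP orientation; "wrist_force": force on the tool from outside, world axes, zero at the start; "wrist_torque": the same for the moment, N m; "finger_gap": finger opening in m.
Only numpy, scipy, OpenCV 4.12 (cv2) and the standard library are available. Lean on these libraries where they do the work, as an engineer would, in place of code of your own. Each camera call takes 0.05 s, during which the arm holds its last target.

## Task

Stand the handle block with the steel tang stub on the middle of the wooden bed of the press, between the two rubber pads, with the stub pointing away from the turnbuckle, and let go of it. Then turn the turnbuckle's body so that both jaws draw in and grip the block, until both sprung pads are pushed about half way (4 mm) back into their jaws, never bottoming them out. Leave everything else on the bench where it is.

Things in the scene. Friction and masses are not known exactly. Their poses are not given: they have to be found in the camera images.
- handle_mid (a point): centre (half-way up) of the handle block: two dark-brown wood slabs with steel between, small brass pin ends on its sides; 120 mm long (its x axis) x 30 thick (y) x 54 tall (z, up), standing on its long narrow edge on the bench; 0.2 to 0.4 kg. A flat steel tang stub sticks out of its -x end. Grip it across its 30 mm thickness by its upper 30 mm: the jaws stand close beside the bed
- tang_tip (a point): outer end of the handle block's steel tang stub (40 mm long, 4.4 thick, 26 tall), 100 mm from the block's centre along the block's -x axis and 2 mm above it
- seat (a point): point on top of the press's wooden bed (30 mm above the bench; bed 130 mm in x, 90 in y) above which the block's centre belongs. Axes are the press's: x from the bed to the turnbuckle, y along the turnbuckle's axis from right jaw to left jaw, z up. A grey jaw with a black rubber pad (80 mm long in x) faces in from either side; jaws and pads reach 20 mm above the bed
- press: the press, dark steel base 270 x 250 mm, axes as seat, origin on the bench 70 mm from the seat in +x. At turnbuckle angle 0 rad each pad's face is 33 mm from the seat in y; it comes 4.775 mm closer per rad, so the block is just touched on both sides at 3.77 rad, and the pads are half way in (4 mm) at about 4.61 rad
- axis (a point): centre of the turnbuckle, 85 mm above the bench, 130 mm from the seat in x; axes as seat. It lies level along y: an open steel body 116 mm long, 40 across, a threaded rod in each end. At mid-body (y = 0) four bars stand out like spokes, 90 degrees apart in the x-z plane. Each ends in a freely spinning black roller (20 mm in diameter, 22 long in y), centred 55 mm from the axis: pinch it end to end (along y) and swing it round
- turnbuckle (a joint): angle q of the turnbuckle's body, 0 (jaws wide) to 5.6 rad; starts at 0 to 1.2. It grows, both jaws drawing in equally, when the body's top goes to +x of axis (away from the bed). The bars stand at angles a = q, q + pi/2, q + pi, q + 3pi/2 from straight up: its roller is at x = 55 sin a, z = 55 cos a mm from axis. Stiff (4 N at a roller); stays where left
- pad_left (a joint): how far the left (+y) rubber pad is pushed back into its jaw against its spring (2 N per mm), m: 0 free, 0.004 half way, 0.008 bottomed
- pad_right (a joint): the same for the right (-y) pad
- handle: the handle block itself, origin at the centre of its underside, axes as handle_mid
- short_block: a similar block without tang stub, 75 x 30 x 54 mm, standing on edge, origin under its centre; a bystander, leave it where it is
- hammer: hammer lying on the bench, 240 mm long; a bystander, leave it where it is
- file: flat file with a round wooden grip, 270 mm long, lying; a bystander, leave it where it is
- glue_jar: amber glass jar, 60 mm across, 85 mm tall; a bystander, leave it where it is
- tin_cup: bare metal cup, 70 mm across, 75 mm tall; a bystander, leave it where it is
- wax_puck: brown disc, 60 mm across, 22 mm tall; a bystander, leave it where it is
- angle_bracket: aluminium angle bracket, 90 x 35 x 58 mm; a bystander, leave it where it is
- whetstone: grey stone slab, 160 x 55 x 30 mm; a bystander, leave it where it is
Things that resemble listed ones, but are neither listed nor needed, are in the scene too. What is shaped like the handle but turquoise is not meant.

How it is judged:
By the outcome, as a careful person would: the job done as asked, in the order asked, and still so for the second after the job is handed in, with the robot touching nothing.
It also fails if it takes over 72 s, if anything falls off the work surface, if the arm or the gripper's body presses on something with over 40 N, if the wrist force passes 120 N, or if a joint passes its speed limit or range.

## Working session

There is one attempt and no reset: what is moved stays moved. The work goes in short steps, Python scripts to look and compute and a tool call to move; the robot and the scene stay as the last step left them, time stands still between calls to the robot, and variables do not carry over. Pictures are saved under pics/ and viewed, and the job is handed in when it is done.

Besides the shell and the picture viewer there is one more tool, called by a JSON object that holds its "fn" and its "kwargs", one argument or row to a line. carry_out: Moves the arm, as the interface text tells. Its arguments: {"type":"object","properties":{"motion":{"type":"string"},"force":{"type":"number"}},"required":["motion"]}

```bash
ls; mkdir -p pics
python3 - <<'E'
from plant import ctrl, viewer
import cv2
for n in ("side","top"):
    f=viewer.grab_frame(n); cv2.imwrite(f"pics/{n}0.png",cv2.resize(f["pixels"][:,:,::-1],(800,600)))
    print(n,f["K"].tolist(),f["D"],f["rvec"],f["tvec"])
    for q in ("handle_mid","tang_tip","seat","axis","press","handle","short_block"):
        print(q,[( [round(p*s) for p,s in zip(d["position"],(560,420))],round(d["conf"],2)) for d in viewer.pinpoint(f,q)][:4])
print(ctrl.get_obs())
E
```

```text
pics
side [[497.97601878024494, 0.0, 280.83864150387416], [0.0, 497.97601878024494, 201.12847504478708], [0.0, 0.0, 1.0]] [-0.12064633  0.          0.          0.          0.        ] [ 2.08068274 -0.76953765  0.38128967] [-0.41338084  0.2828579   1.19883469]
handle_mid [([334, 361], 0.76), ([336, 290], 0.73), ([294, 294], 0.69)]
tang_tip [([316, 325], 0.83), ([292, 295], 0.77), ([306, 193], 0.42)]
seat [([269, 223], 0.58)]
axis [([307, 191], 0.86)]
press [([289, 221], 0.8)]
handle [([332, 373], 0.77), ([336, 294], 0.75), ([296, 295], 0.47)]
short_block [([200, 189], 0.73)]
top [[439.0347366879976, 0.0, 283.59298025136036], [0.0, 439.0347366879976, 204.82181779548506], [0.0, 0.0, 1.0]] [-0.0955129  0.         0.         0.         0.       ] [ 2.19204222 -2.16556967  0.13577538] [-0.00802439  0.57108434  1.4035064 ]
handle_mid [([421, 291], 0.89), ([375, 238], 0.74)]
tang_tip [([390, 275], 0.77), ([362, 266], 0.62), ([303, 144], 0.32)]
seat [([279, 226], 0.6), ([286, 185], 0.56)]
axis [([286, 183], 0.58)]
press [([284, 205], 0.97), ([287, 184], 0.36)]
handle [([380, 240], 0.82), ([416, 289], 0.65), ([186, 237], 0.65), ([280, 225], 0.62)]
short_block [([189, 237], 0.52)]
{'time_s': 0.8, 'joint_positions': array([-1.35781685,  0.62834521,  0.03849169,  1.51739118, -0.02701293,
        0.99632343, -0.01999093]), 'qd': array([ 2.00335288e-03,  1.64676355e-05, -4.19106320e-03, -5.08314216e-04,
       -4.17026654e-04,  1.21199077e-03, -4.51019293e-04]), 'joint_torque': array([-3.52295756e-04, -5.63212860e+01,  1.22494999e+00, -1.93766946e+01,
        1.07123857e-02,  1.65717167e-03,  1.31300368e-05]), 'tcp_pos': array([0.17883758, 0.62493097, 0.21785163]), 'tcp_rot': array([-4.36507342e-01, -3.11107096e+00, -8.94881994e-05]), 'wrist_force': array([-0.30087748,  0.40620877,  1.31800803]), 'wrist_torque': array([-0.0293162 , -0.01832555,  0.00430384]), 'finger_gap': 0.08575585103372368}
```

View pics/side0.png

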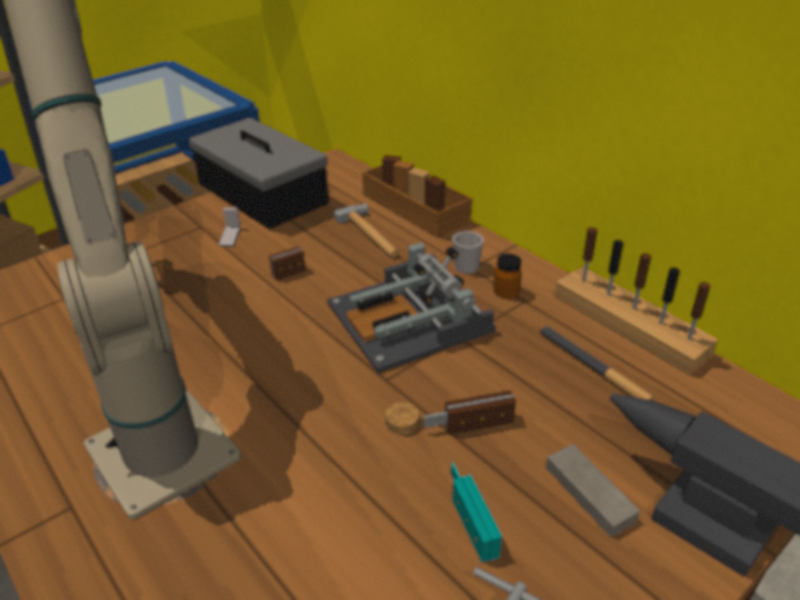

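View pics/top0.png

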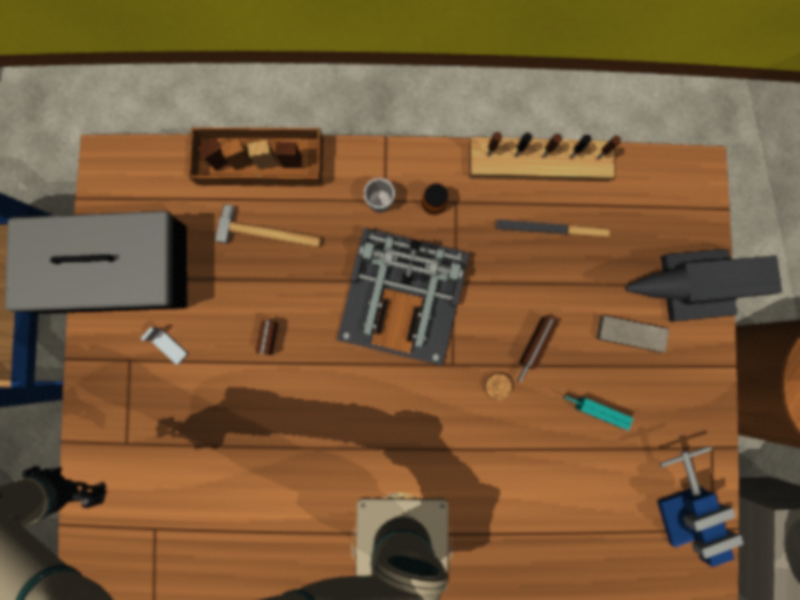

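```bash
cat > h.py <<'E'
import numpy as np, cv2
from scipy.optimize import least_squares
def proj(f,P):
    return cv2.projectPoints(np.asarray(P,float).reshape(-1,1,3),f["rvec"],f["tvec"],f["K"],f["D"])[0].reshape(-1,2)
def ray(f,uv):
    n=cv2.undistortPoints(np.array(uv,float).reshape(1,1,2),f["K"],f["D"]).ravel()
    R=cv2.Rodrigues(np.array(f["rvec"],float))[0]; t=np.array(f["tvec"]).ravel()
    return -R.T@t, R.T@np.array([n[0],n[1],1])
def onz(f,uv,z):
    c,d=ray(f,uv); return c+d*(z-c[2])/d[2]
def tri(f,uv,g,vw):
    c,d=ray(f,uv); e,h=ray(g,vw); d/=np.linalg.norm(d);h/=np.linalg.norm(h)
    s=np.linalg.lstsq(np.c_[d,-h],e-c,rcond=None)[0]
    a=c+s[0]*d;b=e+s[1]*h; return (a+b)/2, np.linalg.norm(a-b)
def crop(f,u0,v0,w,h,s,name):
    im=f["pixels"][v0:v0+h,u0:u0+w,::-1]
    cv2.imwrite(name,cv2.resize(im,None,fx=s,fy=s,interpolation=cv2.INTER_CUBIC))
E
python3 - <<'E'
from plant import ctrl, viewer
from h import *
import pickle
F={n:viewer.grab_frame(n) for n in ("side","top")}
s,t=F["side"],F["top"]
M={}
for q in ("handle","press","turnbuckle"):
    for n in F:
        r=viewer.masks_of(F[n],q); M[q,n]=r
        print(q,n,[(np.round(np.array(d["box"])*[560,420,560,420]),round(d["conf"],2)) for d in r][:4])
pickle.dump((F,M),open("f0.pkl","wb"))
print("mid",tri(s,(336,290),t,(375,238))); print("tip",tri(s,(292,295),t,(362,266)),onz(t,(365,266),.029))
print("seat",tri(s,(269,223),t,(279,226)),onz(t,(279,226),.03)); print("axis",tri(s,(307,191),t,(286,184)))
print("press",tri(s,(289,221),t,(284,205)))
crop(s,220,160,140,105,5.7,"pics/sp.png"); crop(t,225,150,112,84,7,"pics/tp.png")
crop(t,330,205,112,84,7,"pics/th.png")
E
```

```text
handle side [(array([334., 361.,  39.,  67.]), 0.88), (array([329., 289.,  62.,  30.]), 0.8)]
handle top [(array([377., 244.,  21.,  45.]), 0.86), (array([420., 292.,  43.,  18.]), 0.64)]
press side [(array([286., 214., 114.,  91.]), 0.67)]
press top [(array([285., 206.,  98.,  95.]), 0.73)]
turnbuckle side [(array([306., 192.,  40.,  42.]), 0.91)]
turnbuckle top [(array([289., 183.,  37.,  30.]), 0.85), (array([283., 209.,  94.,  96.]), 0.57)]
mid (array([ 0.46628322, -0.30367629,  0.01803344]), np.float64(0.0003575294073075352))
tip (array([ 0.37013913, -0.25449891,  0.02848094]), np.float64(0.011748077653499441)) [ 0.37492252 -0.26779002  0.029     ]
seat (array([0.50386573, 0.01170241, 0.02536869]), np.float64(0.004533059407878672)) [0.50177014 0.0130794  0.03      ]
axis (array([ 0.63315776, -0.0085478 ,  0.09047593]), np.float64(0.006235901252284081))
press (array([ 0.57250241, -0.00260807,  0.00643062]), np.float64(0.0010770891794767581))
```

View pics/sp.png

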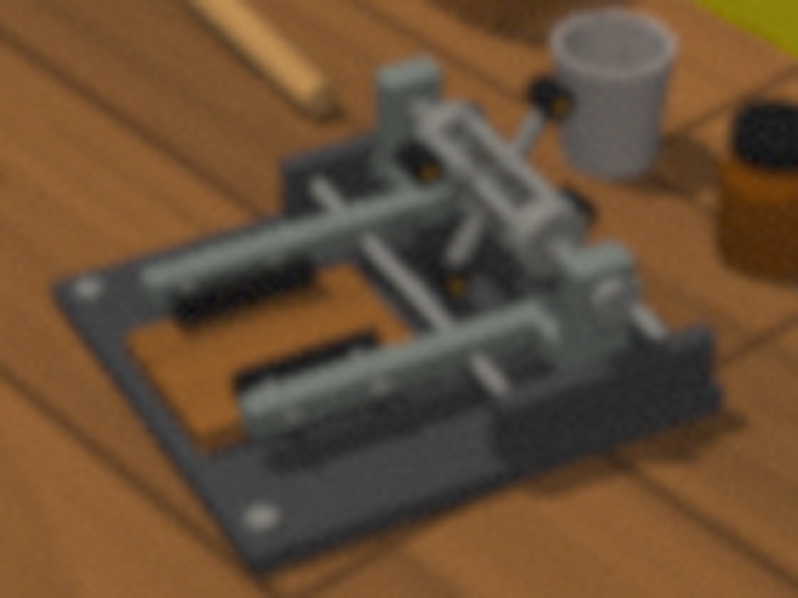

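View pics/tp.png

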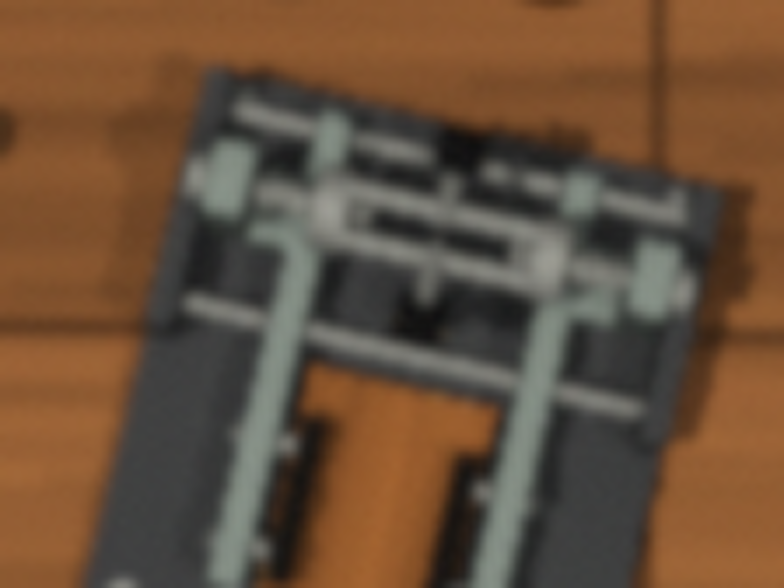

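View pics/th.png

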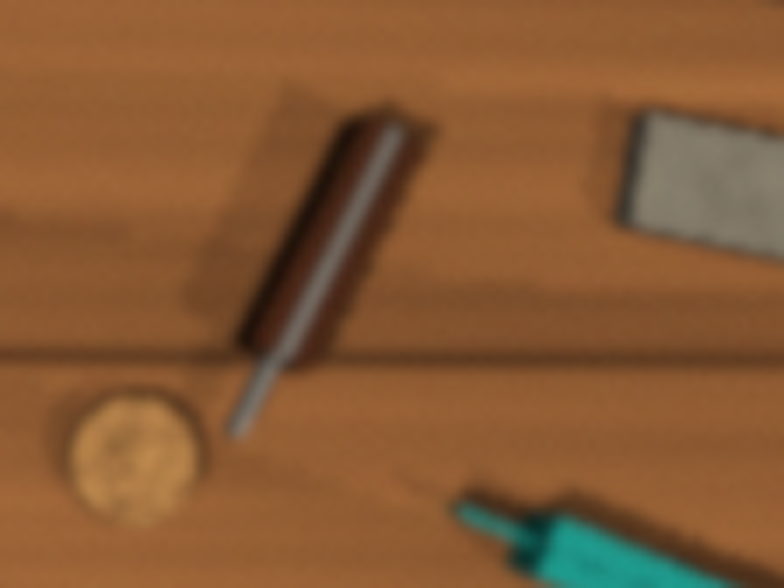

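Run:
```python
from h import *
import pickle
F,M=pickle.load(open("f0.pkl","rb"))
crop(F["top"],230,195,100,75,8,"pics/tb.png")
crop(F["side"],285,265,84,63,9,"pics/sh.png")
```

```text
(no output)
```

View pics/tb.png

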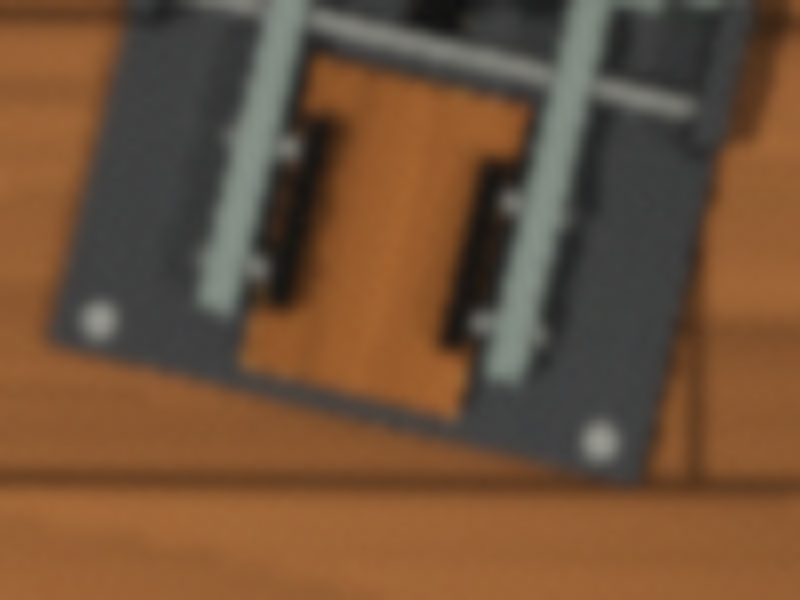

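View pics/sh.png

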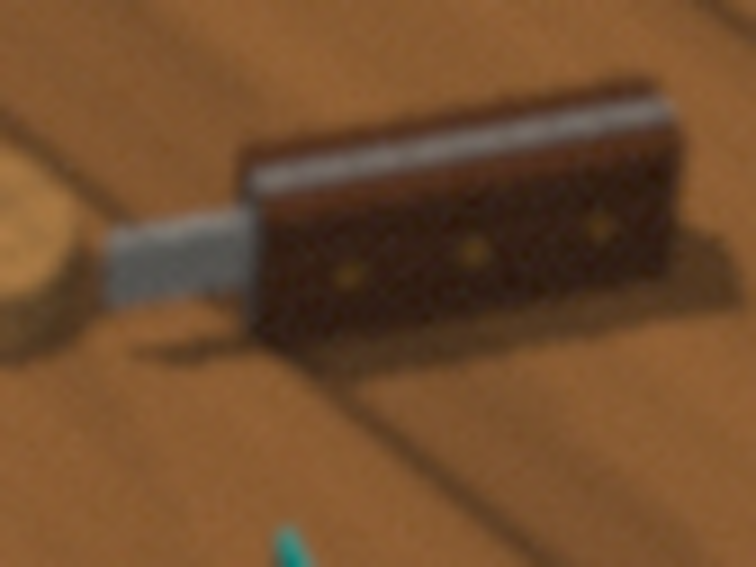

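```bash
cat > fit0.py <<'E'
from h import *
import pickle
F,M=pickle.load(open("f0.pkl","rb")); s,t=F["side"],F["top"]
def px(u0,v0,sc,p): return [u0+(p[0]+.5)/sc-.5, v0+(p[1]+.5)/sc-.5]
def W(p,L): 
    c,n=np.cos(p[2]),np.sin(p[2]); L=np.array(L,float)/1000
    return np.c_[p[0]+c*L[:,0]-n*L[:,1],p[1]+n*L[:,0]+c*L[:,1],L[:,2]]
H=[(t,px(330,205,7,a),b) for a,b in [((398,125),(60,0,54)),((287,357),(-60,0,54)),((236,435),(-100,0,42))]]+\
  [(s,px(285,265,9,a),b) for a,b in [((668,103),(60,0,54)),((258,182),(-60,0,54)),((108,268),(-100,0,29))]]
r=least_squares(lambda p:np.concatenate([proj(f,W(p,[b]))[0]-a for f,a,b in H]),[.47,-.3,-.45])
print("handle",r.x,np.round(r.fun.reshape(-1,2),1).tolist())
P=[(t,px(230,195,8,a),b) for a,b in [((240,365),(-65,45,30)),((462,418),(-65,-45,30)),((530,98),(65,-45,30)),((50,343),(-65,125,-1)),((640,485),(-65,-125,-1))]]+\
  [(s,px(220,160,5.7,a),b) for a,b in [((128,338),(-65,45,30)),((60,290),(-65,125,-1)),((258,562),(-65,-125,-1))]]
Rl=[(s,px(220,160,5.7,a),k) for a,k in [((550,97),0),((420,160),3),((575,205),1),((455,280),2)]]+\
   [(t,px(225,150,7,a),k) for a,k in [((418,315),3),((460,150),1)]]
def res(p):
    o=[]
    for f,a,b in P:
        b=list(b); b[2]=p[4]*1000 if b[2]<0 else b[2]
        o.append(proj(f,W(p,[b]))[0]-a)
    for f,a,k in Rl:
        A=p[3]+k*np.pi/2; o.append(proj(f,W(p,[(130+55*np.sin(A),0,85+55*np.cos(A))]))[0]-a)
    return np.concatenate(o)
if __name__=="__main__":
  for q0 in (.2,.6,1.):
    r=least_squares(res,[.503,.012,-.2,q0,.01],loss="soft_l1"); print("press",r.x,r.cost,np.round(r.fun.reshape(-1,2),1).tolist())
  p=r.x
  for g in (0,5,10): print(g,[np.round(proj(f,W(p,[(0,0,30),(130,0,85)])),1).tolist() for f in (s,t)])
E
python3 fit0.py
```

```text
handle [ 0.46281542 -0.3049604  -0.4708682 ] [[-0.3, -0.1], [-0.9, -0.1], [0.0, -0.2], [0.5, 0.4], [-0.4, 0.2], [0.3, 0.7]]
press [ 0.5080376   0.0175093  -0.22045897  0.56590544  0.00809867] 9.943555662035054 [[-0.1, 0.2], [-0.7, -0.0], [-0.1, 1.1], [0.2, -2.6], [0.5, -2.8], [-0.6, -0.4], [1.2, -0.2], [2.5, 0.2], [-0.2, 0.4], [-0.1, 1.1], [-0.5, 1.1], [-1.4, -0.5], [-0.1, 1.4], [0.0, -0.5]]
press [ 0.5080376   0.01750931 -0.22045896  0.56590564  0.00809867] 9.943555662045574 [[-0.1, 0.2], [-0.7, -0.0], [-0.1, 1.1], [0.2, -2.6], [0.5, -2.8], [-0.6, -0.4], [1.2, -0.2], [2.5, 0.2], [-0.2, 0.4], [-0.1, 1.1], [-0.5, 1.1], [-1.4, -0.5], [-0.1, 1.4], [0.0, -0.5]]
press [ 0.5080376   0.01750931 -0.22045897  0.56590556  0.00809867] 9.943555662039083 [[-0.1, 0.2], [-0.7, -0.0], [-0.1, 1.1], [0.2, -2.6], [0.5, -2.8], [-0.6, -0.4], [1.2, -0.2], [2.5, 0.2], [-0.2, 0.4], [-0.1, 1.1], [-0.5, 1.1], [-1.4, -0.5], [-0.1, 1.4], [0.0, -0.5]]
0 [[[268.0, 220.3], [306.9, 192.8]], [[277.7, 224.1], [287.3, 183.0]]]
5 [[[268.0, 220.3], [306.9, 192.8]], [[277.7, 224.1], [287.3, 183.0]]]
10 [[[268.0, 220.3], [306.9, 192.8]], [[277.7, 224.1], [287.3, 183.0]]]
```

```bash
cat >> fit0.py <<'E'
  def res2(p):
    o=[]
    for f,a,b in P:
        b=list(b)
        if b[2]<0: b[2]=p[4]*1000; b[0]=-65-p[5]*1000
        o.append(proj(f,W(p,[b]))[0]-a)
    return np.concatenate(o+[res(p)[16:]])
  r=least_squares(res2,[.503,.012,-.2,.5,.01,0],loss="soft_l1"); print("press2",r.x,r.cost,np.round(r.fun.reshape(-1,2),1).tolist())
  p=r.x; print("axis",W(p,[(130,0,85)]),"rollers",[np.round(W(p,[(130+55*np.sin(p[3]+k*np.pi/2),0,85+55*np.cos(p[3]+k*np.pi/2))])[0],3) for k in range(4)])
E
python3 fit0.py | grep -A3 press2
```

```text
press2 [ 0.50961256  0.01676253 -0.21647025  0.56171802  0.01127596  0.00938506] 3.4843423629171157 [[0.2, -0.2], [-0.4, -0.5], [0.0, 0.5], [-0.3, -0.1], [0.3, -0.6], [0.0, -0.4], [-1.2, -0.2], [0.2, 0.3], [0.2, 0.2], [0.4, 1.0], [-0.0, 0.8], [-0.8, -0.6], [0.0, 1.0], [0.1, -1.0]]
axis [[ 0.63657857 -0.01115934  0.085     ]] rollers [array([ 0.665, -0.017,  0.132]), array([ 0.682, -0.021,  0.056]), array([ 0.608, -0.005,  0.038]), array([ 0.591, -0.001,  0.114])]
```

{"fn": "carry_out", "kwargs": {
  "motion": "-0.95 -0.5 0 0 0 0.2 70; -0.95 -0.5 0 0 0 0.2 70; -0.95 -0.5 0 0 0 0.2 70; -0.95 -0.5 0 0 0 0.2 70; -0.95 -0.5 0 0 0 0.2 70; -0.95 -0.5 0 0 0 0.2 70; -0.95 -0.5 0 0 0 0.2 70; -0.95 -0.5 0 0 0 0 70; -0.95 -0.5 0 0 0 0 70"
}}

```text
time_s: 2.1
tcp_pos: [0.3664, 0.4016, 0.2167]
tcp_rot: [-0.732, -3.052, -0.008]
wrist_force: [1.2, -0.4, -0.0]
finger_gap: 0.0703
```

{"fn": "carry_out", "kwargs": {
  "motion": "-0.68 -1 0 0 0 0 70; -0.68 -1 0 0 0 0 70; -0.68 -1 0 0 0 0 70; -0.68 -1 0 0 0 0 70; -0.68 -1 0 0 0 0 70; -0.68 -1 0 0 0 0 70; -0.68 -1 0 0 0 0 70; -0.68 -1 0 0 0 0 70; -0.68 -1 0 0 0 0 70; -0.68 -1 0 0 0 0 70; -0.68 -1 0 0 0 0 70; -0.68 -1 0 0 0 0 70"
}}

```text
time_s: 3.3
tcp_pos: [0.4265, -0.046, 0.2162]
tcp_rot: [0.731, 3.048, 0.02]
wrist_force: [1.1, -0.2, 0.2]
finger_gap: 0.0705
```

```bash
cat > go.py <<'E'
import sys
from h import *
from plant import ctrl
from scipy.spatial.transform import Rotation as Ro
def to(target,yaw=None,obs=None):
    o=obs or ctrl.get_obs(); R=Ro.from_rotvec(o["tcp_rot"]).as_matrix()
    d=R.T@(np.array(target)-o["tcp_pos"])/.03
    print("t",round(o["time_s"],2),"pos",np.round(o["tcp_pos"],4),"gap",round(o["finger_gap"],4),"f",np.round(o["wrist_force"],1))
    print("shift units",np.round(d,2))
    if yaw is not None:  # tool y along world angle yaw, tool z down
        y=np.array([np.cos(yaw),np.sin(yaw),0]); 
        if y@R[:,1]<0: y=-y
        z=np.array([0,0,-1]); G=np.c_[np.cross(y,z),y,z]
        print("turn units",np.round(Ro.from_matrix(R.T@G).as_rotvec(degrees=True)/8,3))
if __name__=="__main__":
    a=[float(v) for v in sys.argv[1:]]; to(a[:3],a[3]+np.pi/2)
E
python3 go.py .4628 -.305 .20 -.471
```

```text
t 3.3 pos [ 0.4265 -0.046   0.2162] gap 0.0705 f [ 1.1 -0.2  0.2]
shift units [-4.99 -7.15  0.46]
turn units [0.102 0.03  0.002]
```

{"fn": "carry_out", "kwargs": {
  "motion": "-0.65 -0.95 0 0.1 0 0 70; -0.65 -0.95 0 0 0 0 70; -0.65 -0.95 0.2 0 0 0 70; -0.65 -0.95 0.2 0 0 0 70; -0.65 -0.95 0.2 0 0 0 70; -0.65 -0.95 0.5 0 0 0 70; -0.65 -0.95 0.5 0 0 0 70; -0.4 -0.5 0.5 0 0 0 70; 0 0 0.3 0 0 0 70; 0 0 0 0 0 0 70"
}}

```text
time_s: 4.3
tcp_pos: [0.4642, -0.323, 0.1445]
tcp_rot: [0.741, 3.039, -0.006]
wrist_force: [-0.2, 0.6, 0.3]
finger_gap: 0.0701
```

Run:
```python
from plant import ctrl, viewer
from go import *
f=viewer.grab_frame("side"); crop(f,255,200,140,105,5.7,"pics/s2.png")
to((.4628,-.305,.036),-.471+np.pi/2)
```

```text
t 4.35 pos [ 0.4646 -0.3232  0.1452] gap 0.0699 f [-0.6  0.2 -0.6]
shift units [0.39 0.51 3.63]
turn units [-0.008  0.111 -0.052]
```

View pics/s2.png

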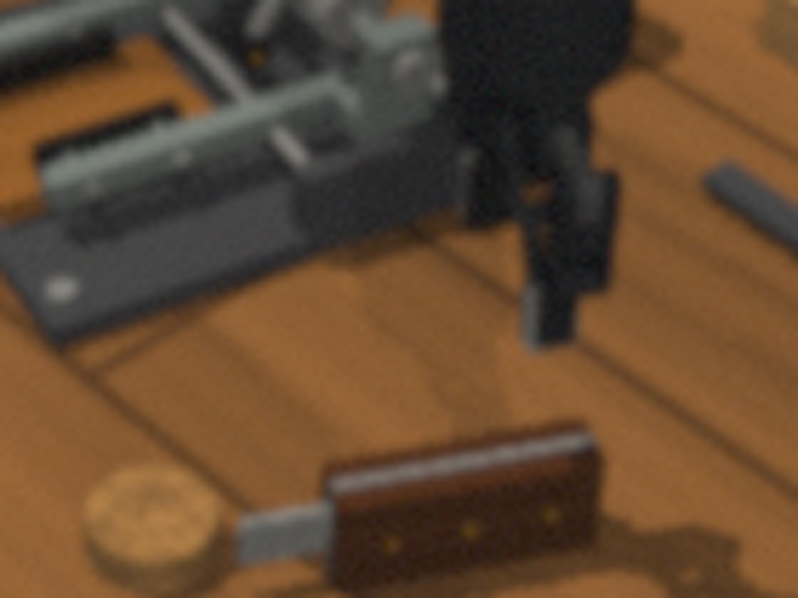

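The brown slab pair with a steel tang, at side (336,288), is the handle. The turquoise one at (334,361) isn't, and (200,189) is the short block with no stub. The gripper hangs above the handle, about 20 mm off sideways, so I'll centre it and descend.

{"fn": "carry_out", "kwargs": {
  "motion": "0.2 0.3 0.3 0 0.1 -0.05 70; 0.19 0.24 0.5 0 0 0 70; 0 0 0.5 0 0 0 70; 0 0 0.5 0 0 0 70; 0 0 0.3 0 0 0 70; 0 0 0 0 0 0 70"
}}

```text
time_s: 4.95
tcp_pos: [0.4652, -0.291, 0.0826]
tcp_rot: [0.711, 3.058, 0.006]
wrist_force: [-0.1, -0.2, -0.1]
finger_gap: 0.0698
```

```bash
python3 go.py .4628 -.305 .036 -.471
```

```text
t 4.95 pos [ 0.4652 -0.291   0.0826] gap 0.0698 f [-0.1 -0.2 -0.1]
shift units [-0.13 -0.46  1.55]
turn units [0.031 0.01  0.102]
```

{"fn": "carry_out", "kwargs": {
  "motion": "-0.1 -0.4 0 0 0 0.1 70; 0 0 0 0 0 0 70; 0 0 0 0 0 0 70"
}}

```text
time_s: 5.25
tcp_pos: [0.4636, -0.3034, 0.0842]
tcp_rot: [0.731, 3.051, 0.006]
wrist_force: [0.1, -0.7, -0.2]
finger_gap: 0.07
```

```bash
python3 go.py .4628 -.305 .036 -.471
```

```text
t 5.25 pos [ 0.4636 -0.3034  0.0842] gap 0.07 f [ 0.1 -0.7 -0.2]
shift units [ 0.   -0.07  1.61]
turn units [0.032 0.024 0.005]
```

{"fn": "carry_out", "kwargs": {
  "motion": "0 -0.07 0.5 0.03 0 0 70; 0 0 0.5 0 0 0 70; 0 0 0.4 0 0 0 70; 0 0 0.1 0 0 0 70; 0 0 0 0 0 0 70; 0 0 0 0 0 0 70"
}}

```text
time_s: 5.85
tcp_pos: [0.4646, -0.3082, 0.0406]
tcp_rot: [0.734, 3.045, -0.004]
wrist_force: [-1.1, -0.1, -0.0]
finger_gap: 0.0701
```

```bash
python3 go.py .4628 -.305 .036 -.471;  python3 - <<'E'
from plant import ctrl, viewer
from go import *
f=viewer.grab_frame("side"); crop(f,255,200,140,105,5.7,"pics/s3.png")
E
```

```text
t 5.85 pos [ 0.4646 -0.3082  0.0406] gap 0.0701 f [-1.1 -0.1 -0. ]
shift units [0.1  0.07 0.15]
turn units [-0.004  0.071 -0.013]
```

View pics/s3.png

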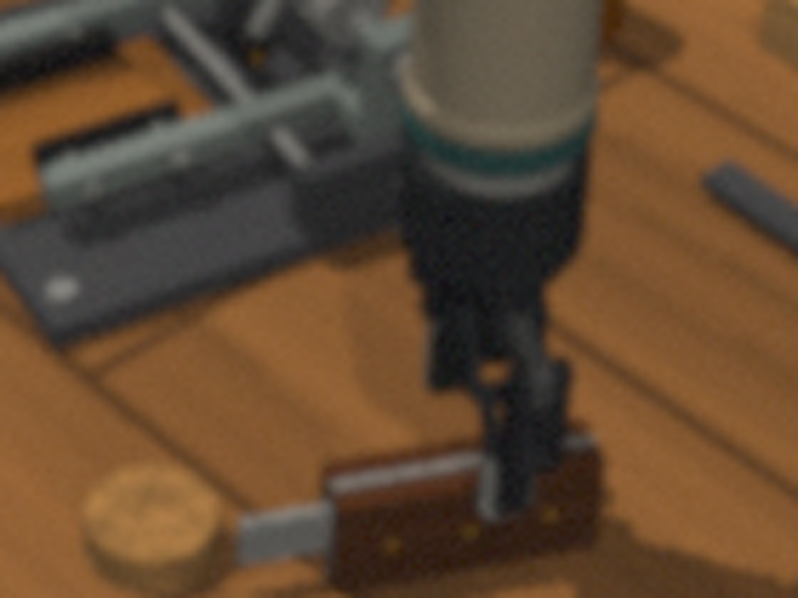

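{"fn": "carry_out", "kwargs": {
  "motion": "0.05 0.05 0.05 0 0.07 0 26; 0 0 0 0 0 0 26; 0 0 0 0 0 0 26; 0 0 0 0 0 0 26; 0 0 0 0 0 0 26; 0 0 0 0 0 0 26",
  "force": 40
}}

```text
time_s: 6.5
tcp_pos: [0.465, -0.3067, 0.0407]
tcp_rot: [0.735, 3.052, -0.002]
wrist_force: [-0.3, 0.3, -0.1]
finger_gap: 0.0261
```

```bash
python3 go.py .4628 -.305 .036 -.471
```

```text
t 6.5 pos [ 0.465  -0.3067  0.0407] gap 0.0261 f [-0.3  0.3 -0.1]
shift units [0.09 0.02 0.16]
turn units [-0.006  0.018 -0.013]
```

Run:
```python
from plant import ctrl, viewer
from go import *
f=viewer.grab_frame("side"); crop(f,255,200,140,105,5.7,"pics/s4.png")
f=viewer.grab_frame("top"); crop(f,330,205,112,84,7,"pics/t4.png")
```

```text
(no output)
```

View pics/s4.png

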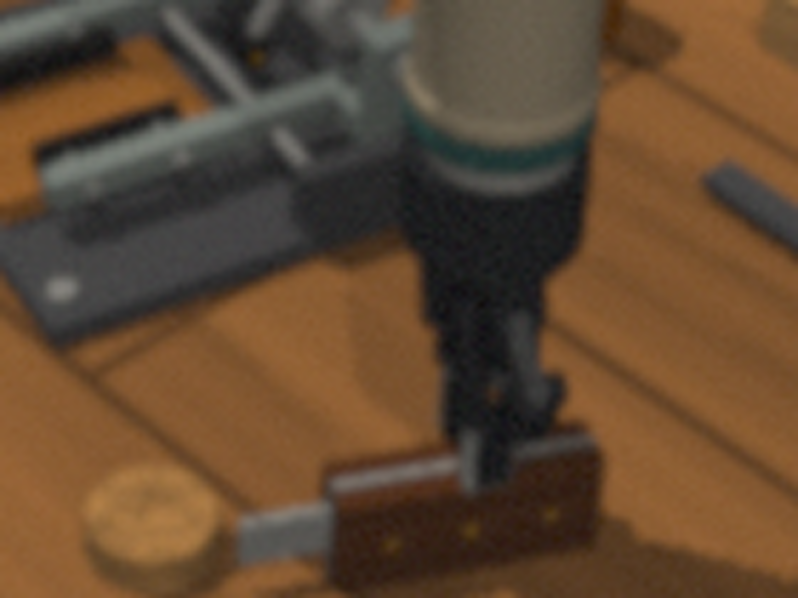

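View pics/t4.png

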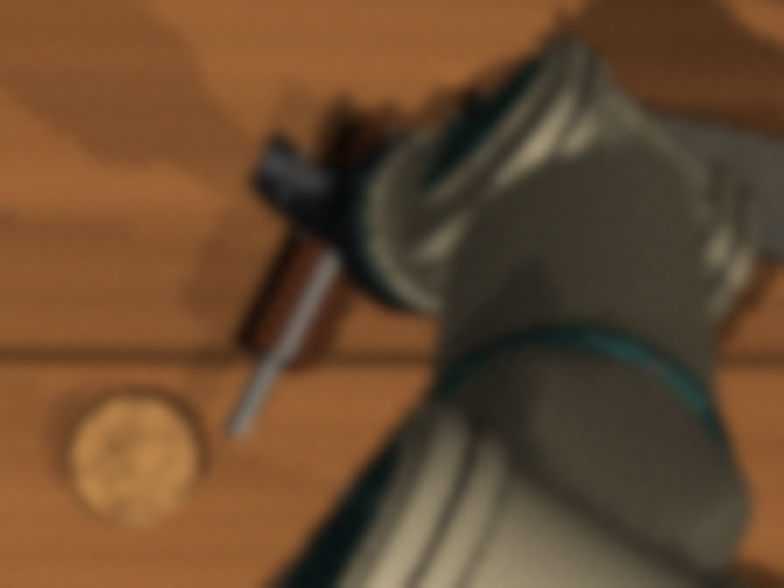

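{"fn": "carry_out", "kwargs": {
  "motion": "0 0 0 0 0 0 10; 0 0 0 0 0 0 10; 0 0 0 0 0 0 10; 0 0 0 0 0 0 10",
  "force": 50
}}

```text
time_s: 7.0
tcp_pos: [0.4654, -0.3065, 0.0409]
tcp_rot: [0.735, 3.052, -0.002]
wrist_force: [-0.1, 1.6, 1.2]
finger_gap: 0.0103
```

Run:
```python
from plant import ctrl, viewer
from go import *
f=viewer.grab_frame("side"); crop(f,255,200,140,105,5.7,"pics/s5.png")
for z in (0.041,.033): 
  for dy in (-.015,0,.015):
    o=ctrl.get_obs(); R=Ro.from_rotvec(o["tcp_rot"]).as_matrix(); P=o["tcp_pos"]+R@[0,dy,.041-z]
    u=proj(f,[P])[0]; print(z,dy,(u-[255,200])*5.7)
```

```text
0.041 -0.015 [479.22956936 504.31219904]
0.041 0 [468.26749332 480.20819195]
0.041 0.015 [457.49941127 456.53575177]
0.033 -0.015 [478.15094235 517.37133913]
0.033 0 [467.24542744 493.24765478]
0.033 0.015 [456.53189092 469.55341153]
```

View pics/s5.png

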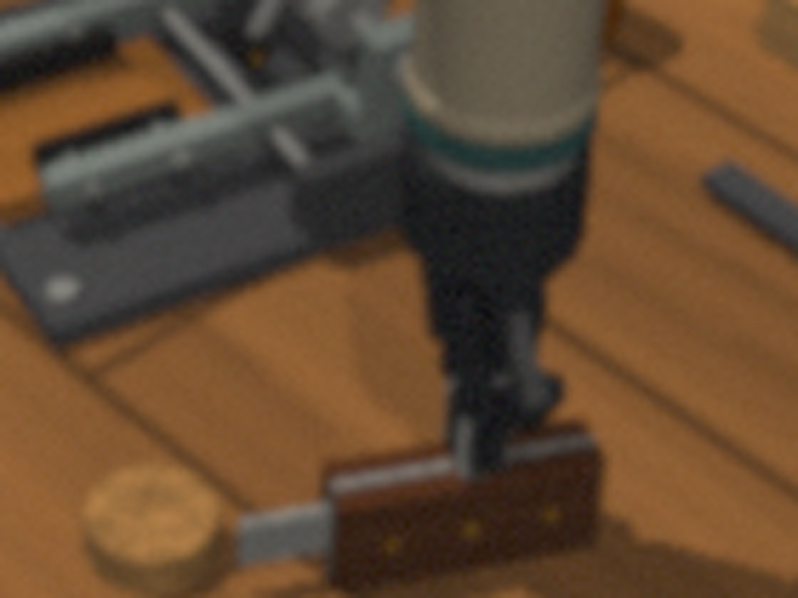

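{"fn": "carry_out", "kwargs": {
  "motion": "0 0 0 0 0 0 70; 0 0 0 0 0 0 70; 0 0 0 0 0 0 70; 0 0 0 0 0 0 70; 0 0 0 0 0 0 70; 0 0 0 0 0 0 70"
}}

```text
time_s: 7.65
tcp_pos: [0.465, -0.3064, 0.0405]
tcp_rot: [0.735, 3.053, -0.002]
wrist_force: [-0.6, -0.4, 0.8]
finger_gap: 0.0701
```

Run:
```python
from plant import ctrl, viewer
from go import *
f=viewer.grab_frame("side"); crop(f,285,220,105,79,7.6,"pics/s6.png")
o=ctrl.get_obs(); R=Ro.from_rotvec(o["tcp_rot"]).as_matrix(); print(o["tcp_pos"],o["finger_gap"],o["joint_positions"],R)
for L in ((0,-.035,.008),(0,.035,.008),(0,-.035,-.002),(0,.035,-.002),(0,0,0)):
    u=proj(f,[o["tcp_pos"]+R@L])[0]; print(L,(u-[285,220])*7.6)
```

```text
[ 0.46495828 -0.30637943  0.04050841] 0.07036575801696622 [ 0.45310444  0.75724224  0.1222744   1.92081727 -0.18431804  0.47212786
  1.80479962] [[-8.90413959e-01  4.55149101e-01  1.50902762e-03]
 [ 4.55147261e-01  8.90415053e-01 -1.41585823e-03]
 [-1.98808751e-03 -5.73870141e-04 -9.99997859e-01]]
(0, -0.035, 0.008) [428.04931254 583.18007925]
(0, 0.035, 0.008) [360.84958252 434.32770308]
(0, -0.035, -0.002) [429.99989756 561.35371499]
(0, 0.035, -0.002) [362.36690768 412.66349794]
(0, 0, 0) [395.13197595 489.80819404]
```

View pics/s6.png

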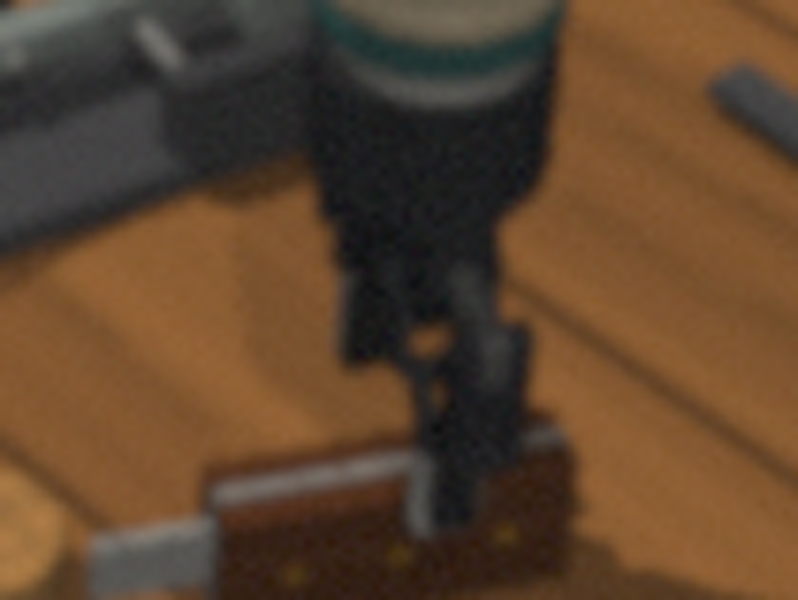

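Run:
```python
from plant import ctrl, viewer
from go import *
import pickle
F,M=pickle.load(open("f0.pkl","rb"))
R=Ro.from_rotvec([-4.36507342e-01, -3.11107096e+00,0]).as_matrix(); p=np.array([.1788,.6249,.2179])
t=F["top"]
for L in ((0,-.043,-.0),(0,.043,-.0),(0,0,.0),(0,0,-.1)): print(L,(proj(t,[p+R@L])[0]-[0,290])*7)
crop(t,0,290,112,84,7,"pics/t0g.png")
f=viewer.grab_frame("top"); crop(f,330,205,112,84,7,"pics/t6.png")
o=ctrl.get_obs(); R=Ro.from_rotvec(o["tcp_rot"]).as_matrix()
for L in ((0,-.035,-.0),(0,.035,-.0),(0,.05,0),(0,.05,-.03),(0,.05,-.06),(0,0,0)):
    u=proj(f,[o["tcp_pos"]+R@L])[0]; print(L,(u-[330,205])*7)
```

```text
(0, -0.043, -0.0) [526.14910862 339.415943  ]
(0, 0.043, -0.0) [331.29694078 272.30246285]
(0, 0, 0.0) [428.19478402 305.87384175]
(0, 0, -0.1) [302.86373656 354.34345609]
(0, -0.035, -0.0) [398.12971669 267.78134636]
(0, 0.035, -0.0) [264.95638106 197.81310633]
(0, 0.05, 0) [236.3582586  182.79481589]
(0, 0.05, -0.03) [249.71424873 180.04765823]
(0, 0.05, -0.06) [263.65009386 177.17998974]
(0, 0, 0) [331.60749072 232.82439051]
```

View pics/t0g.png

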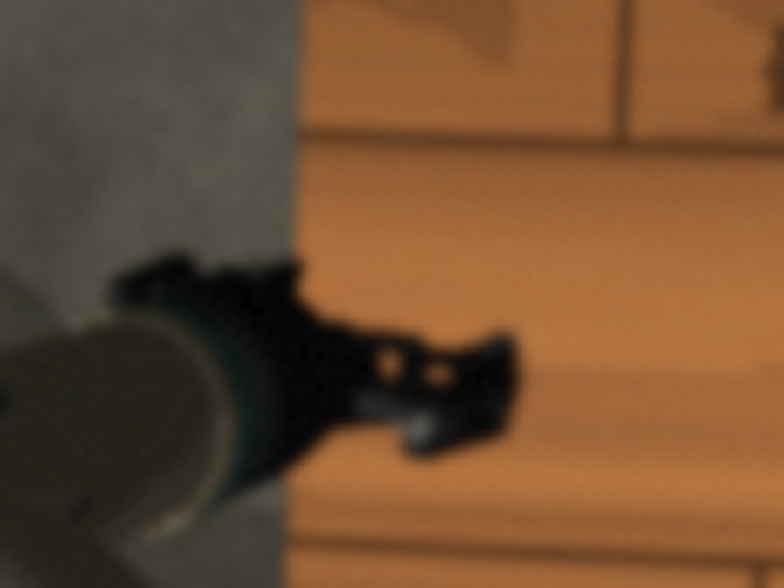

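View pics/t6.png

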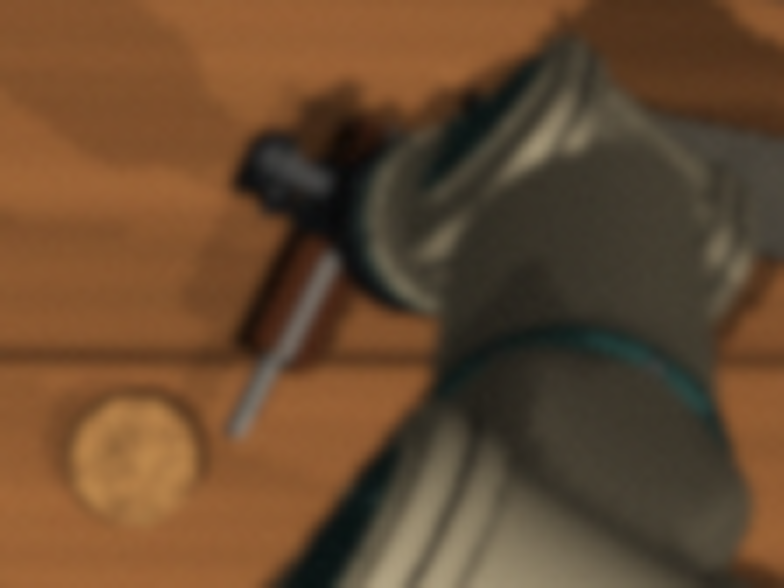

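{"fn": "carry_out", "kwargs": {
  "motion": "0.15 0 0.3 0 0 0 70; 0 0 0.3 0 0 0 70; 0 0 0 0 0 0 70; 0 0 0 0 0 0 70"
}}

```text
time_s: 8.15
tcp_pos: [0.4602, -0.3038, 0.0205]
tcp_rot: [0.735, 3.053, -0.001]
wrist_force: [-1.0, -0.5, 0.4]
finger_gap: 0.0701
```

Run:
```python
from plant import ctrl, viewer
from go import *
f=viewer.grab_frame("side"); crop(f,285,220,105,79,7.6,"pics/s7.png")
```

```text
(no output)
```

View pics/s7.png

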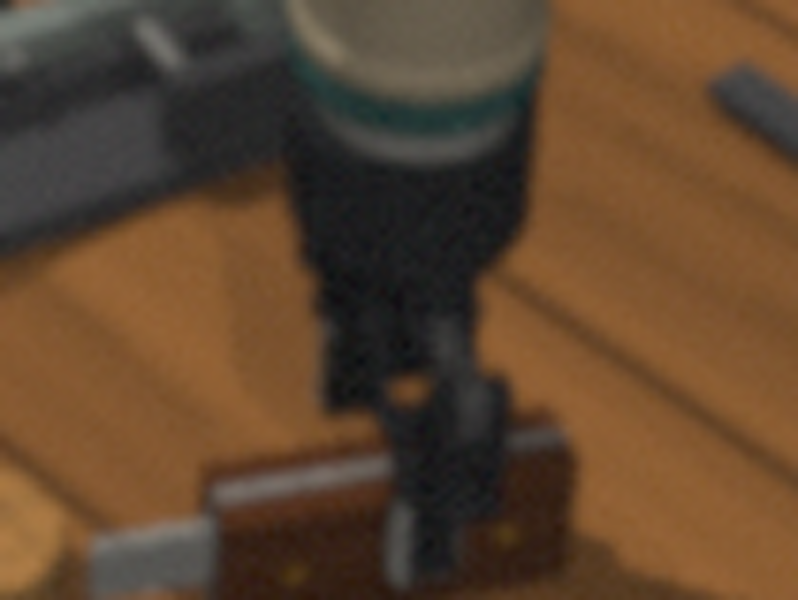

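{"fn": "carry_out", "kwargs": {
  "motion": "0 0 0.1 0 0 0 20; 0 0 0 0 0 0 20; 0 0 0 0 0 0 20; 0 0 0 0 0 0 20; 0 0 0 0 0 0 20; 0 0 0 0 0 0 20",
  "force": 50
}}

```text
time_s: 8.8
tcp_pos: [0.4605, -0.3042, 0.0176]
tcp_rot: [0.735, 3.053, -0.002]
wrist_force: [-0.3, 0.4, -0.3]
finger_gap: 0.0292
```

Run:
```python
from plant import ctrl, viewer
from go import *
f=viewer.grab_frame("side"); crop(f,285,220,105,79,7.6,"pics/s8.png")
```

```text
(no output)
```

View pics/s8.png

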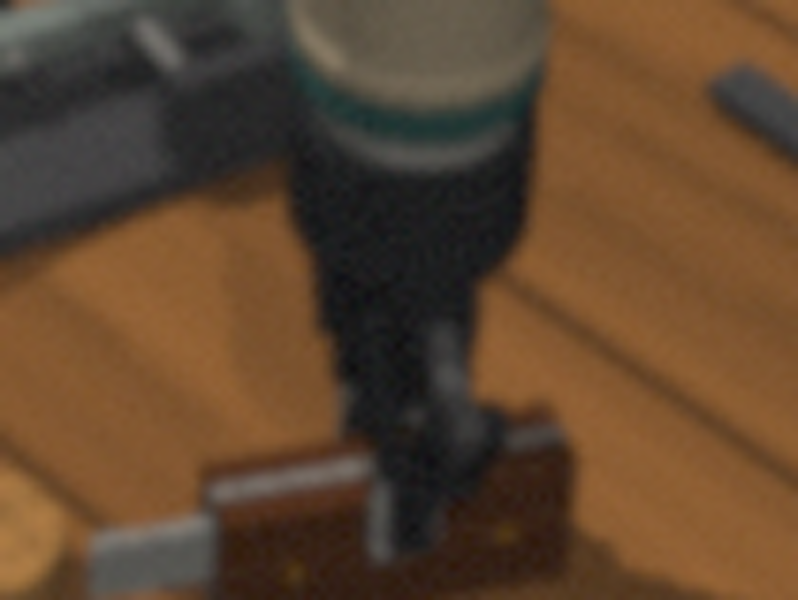

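{"fn": "carry_out", "kwargs": {
  "motion": "0 0 -0.3 0 0 0 20; 0 0 -0.6 0 0 0 20; 0 0 -0.8 0 0 0 20; 0 0 -0.8 0 0 0 20; 0 0 -0.8 0 0 0 20; 0 0 -0.8 0 0 0 20; 0 0 -0.5 0 0 0 20; 0 0 0 0 0 0 20"
}}

```text
time_s: 9.65
tcp_pos: [0.4582, -0.3024, 0.1625]
tcp_rot: [-0.735, -3.052, -0.001]
wrist_force: [0.2, -0.6, -2.7]
finger_gap: 0.0295
```

```bash
python3 go.py .508 0.0178 .16 -.216
python3 - <<'E'
from plant import ctrl, viewer
from go import *
f=viewer.grab_frame("side"); crop(f,235,180,160,120,5,"pics/s9.png")
E
```

```text
t 9.65 pos [ 0.4582 -0.3024  0.1625] gap 0.0295 f [ 0.2 -0.6 -2.7]
shift units [ 3.38 10.26  0.1 ]
turn units [ 0.004 -0.02  -1.838]
```

View pics/s9.png

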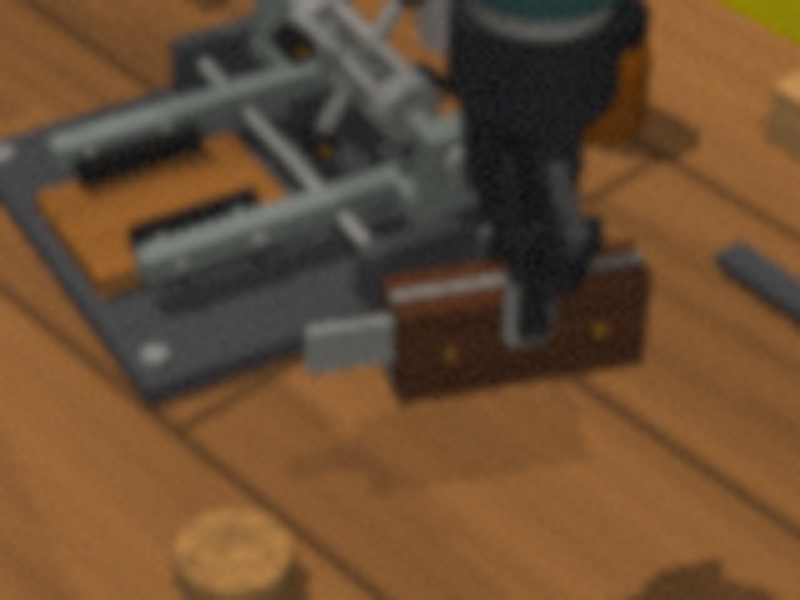

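{"fn": "carry_out", "kwargs": {
  "motion": "0.15 0.45 0 0 0 -0.18 20; 0.25 0.85 0 0 0 -0.18 20; 0.25 0.85 0 0 0 -0.18 20; 0.25 0.85 0 0 0 -0.18 20; 0.25 0.85 0 0 0 -0.18 20; 0.2 0.85 0 0 0 -0.18 20; 0.2 0.85 0 0 0 -0.18 20; 0.2 0.85 0 0 0 -0.18 20; 0.1 0.85 0 0 0 -0.18 20; 0.1 0.85 0 0 0 -0.18 20; 0.1 0.5 0 0 0 0 20; 0 0 0 0 0 0 20"
}}

```text
time_s: 10.9
tcp_pos: [0.4731, -0.0118, 0.1495]
tcp_rot: [-0.295, -3.094, -0.016]
wrist_force: [-0.3, -0.6, -3.4]
finger_gap: 0.029
```

```bash
python3 go.py .508 0.0178 .16 -.216
```

```text
t 10.9 pos [ 0.4731 -0.0118  0.1495] gap 0.029 f [-0.3 -0.6 -3.4]
shift units [-0.94  1.19 -0.37]
turn units [ 0.048 -0.25   0.183]
```

{"fn": "carry_out", "kwargs": {
  "motion": "-0.3 0.4 -0.15 0.05 -0.2 0.18 20; -0.3 0.4 -0.1 0 0 0 20; -0.3 0.3 0 0 0 0 20; 0 0 0 0 0 0 20; 0 0 0 0 0 0 20; 0 0 0 0 0 0 20"
}}

```text
time_s: 11.5
tcp_pos: [0.5049, 0.0145, 0.1536]
tcp_rot: [-0.334, -3.109, 0.004]
wrist_force: [0.7, -0.0, -2.7]
finger_gap: 0.0288
```

```bash
python3 go.py .508 0.0178 .11 -.216
python3 - <<'E'
from plant import ctrl, viewer
from go import *
f=viewer.grab_frame("side"); crop(f,205,130,160,120,5,"pics/s10.png")
f=viewer.grab_frame("top"); crop(f,220,150,112,84,7,"pics/t10.png")
E
```

```text
t 11.5 pos [0.5049 0.0145 0.1536] gap 0.0288 f [ 0.7 -0.  -2.7]
shift units [-0.1   0.14  1.45]
turn units [-0.029 -0.105  0.014]
```

View pics/s10.png

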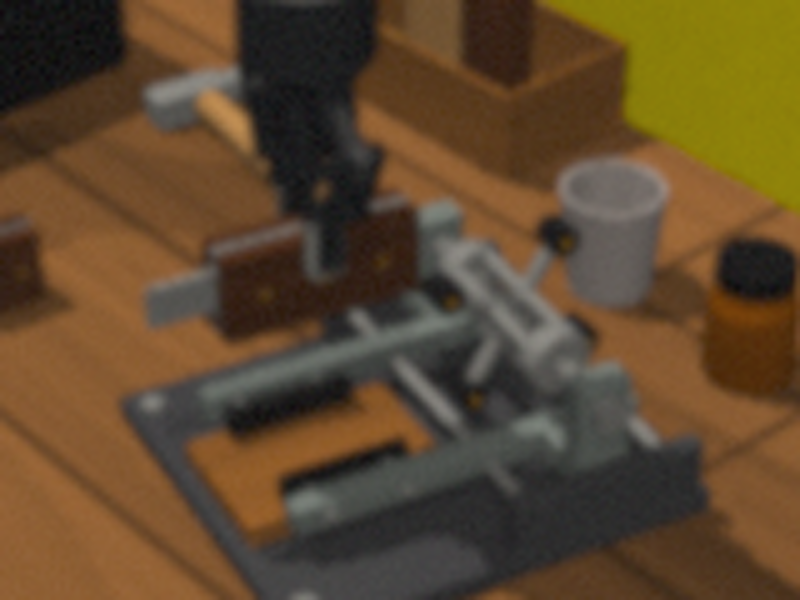

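View pics/t10.png

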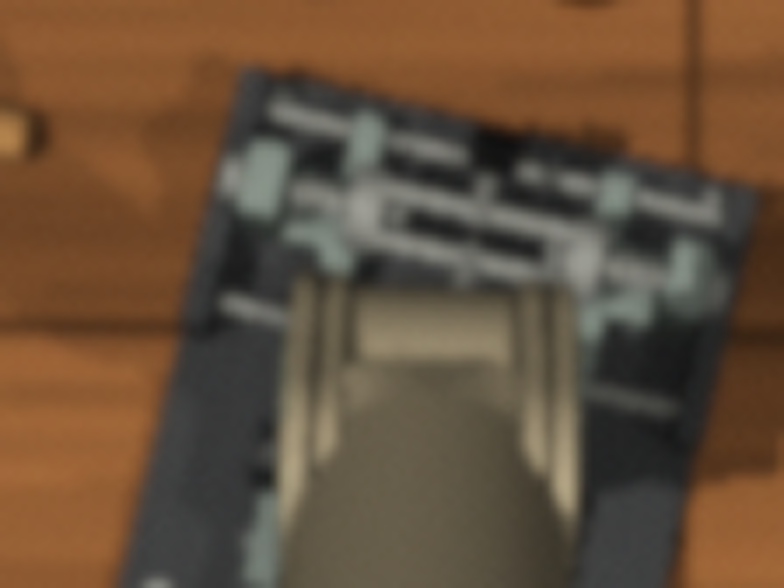

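```bash
cat > fitb.py <<'E'
from fit0 import *
def fitblock(pts,z=None):
    L=[(60,0,54),(-60,0,54),(-100,0,29)]
    def r_(p):
        l=np.array(L,float)+[0,0,1000*(p[3] if z is None else z)]
        return (proj(s,W(p,l))-pts).ravel()
    return least_squares(r_,[.51,.017,-.216,.1])
E
python3 - <<'E'
from fitb import *
pts=np.array([px(205,130,5,a) for a in ((405,205),(222,243),(150,303))])
for z in (None,.136,.145,.15):
    r=fitblock(pts,z); print(z,r.x,np.round(r.fun,1))
E
```

```text
handle [ 0.46281542 -0.3049604  -0.4708682 ] [[-0.3, -0.1], [-0.9, -0.1], [0.0, -0.2], [0.5, 0.4], [-0.4, 0.2], [0.3, 0.7]]
None [ 0.55784311  0.0784948  -0.30110661  0.08407759] [ 0.4 -0.4 -1.1  1.   0.8 -0.7]
0.136 [ 0.51123063  0.01597043 -0.26492294  0.1       ] [ 1.9 -1.7 -1.5  1.  -0.4  0.3]
0.145 [ 0.50316591  0.0051737  -0.25761192  0.1       ] [ 2.2 -2.  -1.6  1.  -0.6  0.5]
0.15 [ 0.49868728 -0.00081916 -0.25341884  0.1       ] [ 2.3 -2.2 -1.6  1.  -0.7  0.7]
```

{"fn": "carry_out", "kwargs": {
  "motion": "-0.08 0.12 0.4 -0.03 -0.1 0 20; 0 0 0.7 0 0 0 20; 0 0 0.7 0 0 0 20; 0 0 0.4 0 0 0 20; 0 0 0.2 0 0 0 20; 0 0 0 0 0 0 20; 0 0 0 0 0 0 20"
}}

```text
time_s: 12.3
tcp_pos: [0.5076, 0.0141, 0.0807]
tcp_rot: [0.343, 3.121, -0.0]
wrist_force: [-1.0, -0.5, -2.3]
finger_gap: 0.0292
```

```bash
python3 go.py .508 0.0178 .048 -.216
python3 - <<'E'
from plant import ctrl, viewer
from go import *
f=viewer.grab_frame("side"); crop(f,205,140,140,105,5.7,"pics/s11.png")
E
```

```text
t 12.3 pos [0.5076 0.0141 0.0807] gap 0.0292 f [-1.  -0.5 -2.3]
shift units [0.01 0.12 1.09]
turn units [-0.     0.012 -0.023]
```

View pics/s11.png

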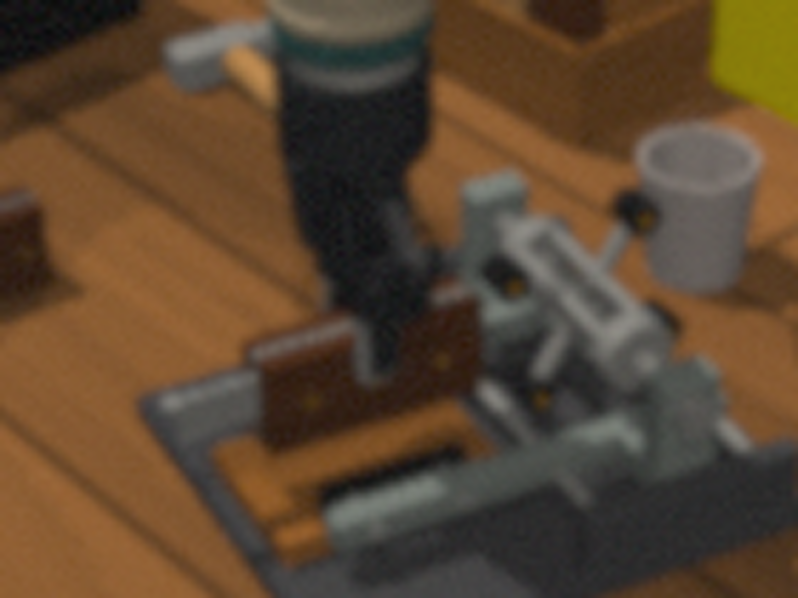

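{"fn": "carry_out", "kwargs": {
  "motion": "0 0.12 0.3 0 0 0 20; 0 0 0.3 0 0 0 20; 0 0 0.25 0 0 0 20; 0 0 0.15 0 0 0 20; 0 0 0 0 0 0 20; 0 0 0 0 0 0 20"
}}

```text
time_s: 12.95
tcp_pos: [0.5097, 0.0182, 0.0493]
tcp_rot: [0.342, 3.118, 0.001]
wrist_force: [0.7, -0.4, -3.3]
finger_gap: 0.0288
```

```bash
python3 go.py .508 0.0178 .048 -.216
python3 - <<'E'
from plant import ctrl, viewer
from go import *
f=viewer.grab_frame("side"); crop(f,205,140,140,105,5.7,"pics/s12.png")
E
```

```text
t 12.95 pos [0.5097 0.0182 0.0493] gap 0.0288 f [ 0.7 -0.4 -3.3]
shift units [ 0.05 -0.03  0.04]
turn units [ 0.006  0.031 -0.02 ]
```

View pics/s12.png

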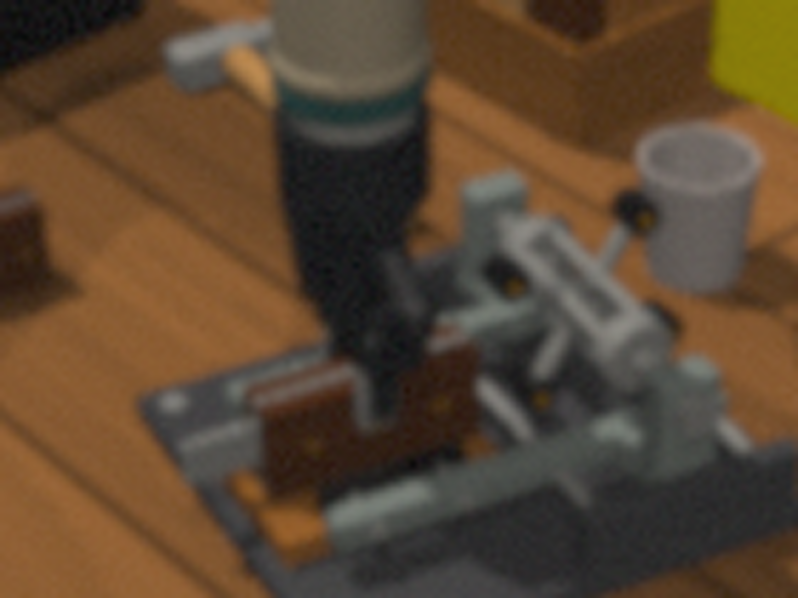

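Run:
```python
from fitb import *
pts=np.array([px(205,140,5.7,a) for a in ((475,338),(255,403),(182,458))])
for z in (.0317,.03):
    r=fitblock(pts,z); print(z,r.x,np.round(r.fun,1))
p=[.50961,.01676,-.2165]
def c(L): return np.round((proj(s,W(p,L))-[205,140])*5.7).tolist()
print("block at seat z=31", c([(60,0,85),(-60,0,85),(-100,0,60),(-60,-15,31),(60,-15,31)]))
print("bed",c([(-65,45,30),(-65,-45,30),(65,-45,30)]))
```

```text
handle [ 0.46281542 -0.3049604  -0.4708682 ] [[-0.3, -0.1], [-0.9, -0.1], [0.0, -0.2], [0.5, 0.4], [-0.4, 0.2], [0.3, 0.7]]
0.0317 [ 0.51268878  0.01737259 -0.27675777  0.1       ] [-0.1  0.3  0.  -0.6  0.1  0.4]
0.03 [ 0.51403555  0.01918189 -0.27753828  0.1       ] [-0.2  0.3  0.  -0.6  0.1  0.4]
block at seat z=31 [[465.0, 337.0], [251.0, 405.0], [181.0, 469.0], [269.0, 507.0], [479.0, 437.0]]
bed [[211.0, 447.0], [286.0, 545.0], [516.0, 467.0]]
```

{"fn": "carry_out", "kwargs": {
  "motion": "0.1 -0.03 0 0 0 -0.25 20; 0 0 0.03 0 0 0 20; 0 0 0.04 0 0 0 20; 0 0 0 0 0 0 20; 0 0 0 0 0 0 20"
}}

```text
time_s: 13.5
tcp_pos: [0.5069, 0.0179, 0.0479]
tcp_rot: [0.283, 3.123, 0.001]
wrist_force: [0.5, 0.2, -2.6]
finger_gap: 0.0292
```

```bash
python3 go.py .508 0.0178 .048 -.216
python3 - <<'E'
from plant import ctrl, viewer
from go import *
f=viewer.grab_frame("side"); crop(f,205,140,140,105,5.7,"pics/s13.png")
E
```

```text
t 13.5 pos [0.5069 0.0179 0.0479] gap 0.0292 f [ 0.5  0.2 -2.6]
shift units [-0.04  0.   -0.  ]
turn units [0.009 0.043 0.251]
```

View pics/s13.png

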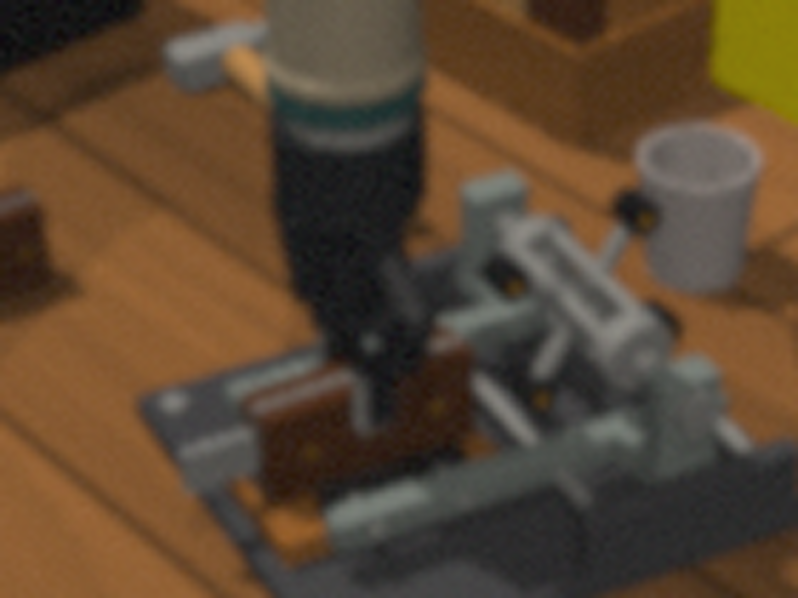

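{"fn": "carry_out", "kwargs": {
  "motion": "0 0 0.06 0 0 0 20; 0 0 0.06 0 0 0 20; 0 0 0 0 0 0 20; 0 0 0 0 0 0 20"
}}

```text
time_s: 13.95
tcp_pos: [0.5075, 0.0178, 0.0485]
tcp_rot: [0.284, 3.12, 0.003]
wrist_force: [-0.6, -0.2, -2.0]
finger_gap: 0.0291
```

{"fn": "carry_out", "kwargs": {
  "motion": "0 0 0.1 0 0 0 20; 0 0 0.1 0 0 0 20; 0 0 0.1 0 0 0 20"
}}

```text
time_s: 14.25
tcp_pos: [0.508, 0.0174, 0.0472]
tcp_rot: [0.288, 3.118, 0.005]
wrist_force: [-7.3, 0.1, 36.0]
finger_gap: 0.0288
```

{"fn": "carry_out", "kwargs": {
  "motion": "0 0 0 0 0 0 20; 0 0 0 0 0 0 20"
}}

```text
time_s: 14.45
tcp_pos: [0.5083, 0.0175, 0.0484]
tcp_rot: [0.288, 3.116, 0.006]
wrist_force: [0.4, 0.3, -2.5]
finger_gap: 0.0287
```

{"fn": "carry_out", "kwargs": {
  "motion": "0 0 0.06 0 0 0 20; 0 0 0.04 0 0 0 40; 0 0 0 0 0 0 60; 0 0 0 0 0 0 60; 0 0 0 0 0 0 60; 0 0 -0.4 0 0 0 60; 0 0 -0.8 0 0 0 60; 0 0 -0.8 0 0 0 60; 0 0 -0.8 0 0 0 60; 0 0 -0.8 0 0 0 60; 0 0 -0.4 0 0 0 60; 0 0 0 0 0 0 60"
}}

```text
time_s: 15.65
tcp_pos: [0.5073, 0.0168, 0.1724]
tcp_rot: [0.288, 3.116, 0.006]
wrist_force: [0.9, -0.8, 0.9]
finger_gap: 0.0601
```

```bash
python3 go.py .5914 -0.001 .18 -.216
python3 - <<'E'
from plant import ctrl, viewer
from go import *
import pickle
f=viewer.grab_frame("side"); crop(f,205,140,140,105,5.7,"pics/s14.png")
pickle.dump(f,open("f14.pkl","wb"))
E
```

```text
t 15.65 pos [0.5073 0.0168 0.1724] gap 0.0601 f [ 0.9 -0.8  0.9]
shift units [-2.87 -0.07 -0.22]
turn units [0.035 0.084 0.225]
```

View pics/s14.png

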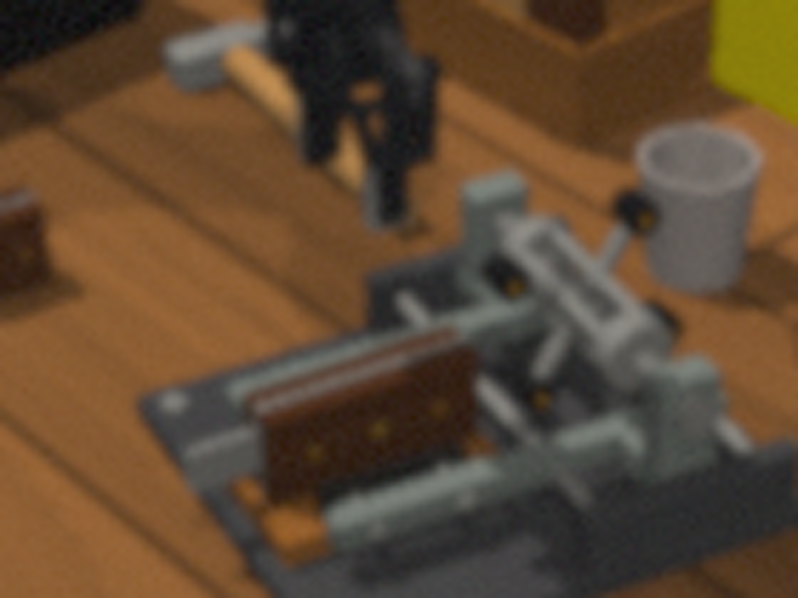

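Run:
```python
from fitb import *
import pickle
f=pickle.load(open("f14.pkl","rb"))
im=f["pixels"][140:245,205:345,::-1].copy()
p=[.50961,.01676,-.2165]
im=cv2.resize(im,None,fx=5.7,fy=5.7,interpolation=cv2.INTER_CUBIC)
def c(L): return ((proj(s,W(p,L))-[205,140]+.5)*5.7-.5).round().astype(int)
B=[(60,-15,84),(-60,-15,84),(-60,-15,30),(60,-15,30)]
cv2.polylines(im,[c(B)],True,(0,255,0),1)
cv2.polylines(im,[c([(60,15,84),(-60,15,84)])],False,(0,255,0),1)
cv2.polylines(im,[c([(-100,0,72),(-100,0,46),(-60,0,46),(-60,0,72)])],True,(255,255,0),1)
cv2.polylines(im,[c([(-65,45,30),(-65,-45,30),(65,-45,30),(65,45,30)])],True,(0,0,255),1)
for d in range(4):
    A=.5617+d*np.pi/2; cv2.circle(im,tuple(map(int,c([(130+55*np.sin(A),0,85+55*np.cos(A))])[0])),5,(0,255,255),1)
cv2.imwrite("pics/o14.png",im)
```

```text
handle [ 0.46281542 -0.3049604  -0.4708682 ] [[-0.3, -0.1], [-0.9, -0.1], [0.0, -0.2], [0.5, 0.4], [-0.4, 0.2], [0.3, 0.7]]
```

View pics/o14.png

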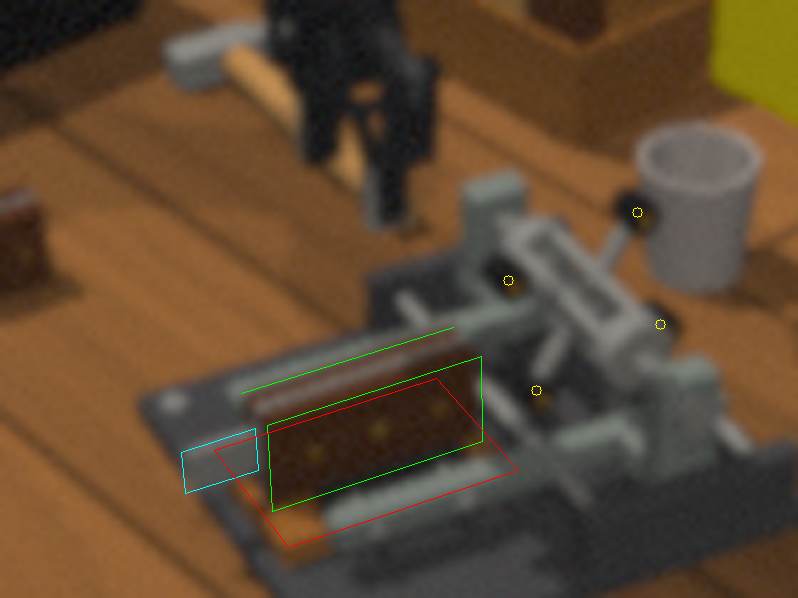

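{"fn": "carry_out", "kwargs": {
  "motion": "-0.4 0 0 0 0.08 0.1 45; -0.7 0 0 0 0 0 45; -0.8 0 0 0 0 0 45; -0.6 0 0 0 0 0 45; -0.3 0 0 0 0 0 45; 0 0 0 0 0 0 45; 0 0 0 0 0 0 45"
}}

```text
time_s: 16.4
tcp_pos: [0.5859, 0.0004, 0.1663]
tcp_rot: [-0.31, -3.114, -0.005]
wrist_force: [-0.4, 0.8, 0.2]
finger_gap: 0.0452
```

```bash
python3 go.py .588 0.0 .086 -.196
python3 - <<'E'
from plant import ctrl, viewer
from go import *
import pickle
f=viewer.grab_frame("side"); crop(f,220,110,140,105,5.7,"pics/s15.png")
f=viewer.grab_frame("top"); crop(f,225,140,112,84,7,"pics/t15.png")
o=ctrl.get_obs(); print(o["joint_positions"].round(2))
E
```

```text
t 16.4 pos [5.859e-01 4.000e-04 1.663e-01] gap 0.0452 f [-0.4  0.8  0.2]
shift units [-0.11 -0.    2.68]
turn units [ 0.016 -0.092 -0.016]
[-0.12  0.6   0.12  1.75 -0.11  0.81  1.42]
```

View pics/s15.png

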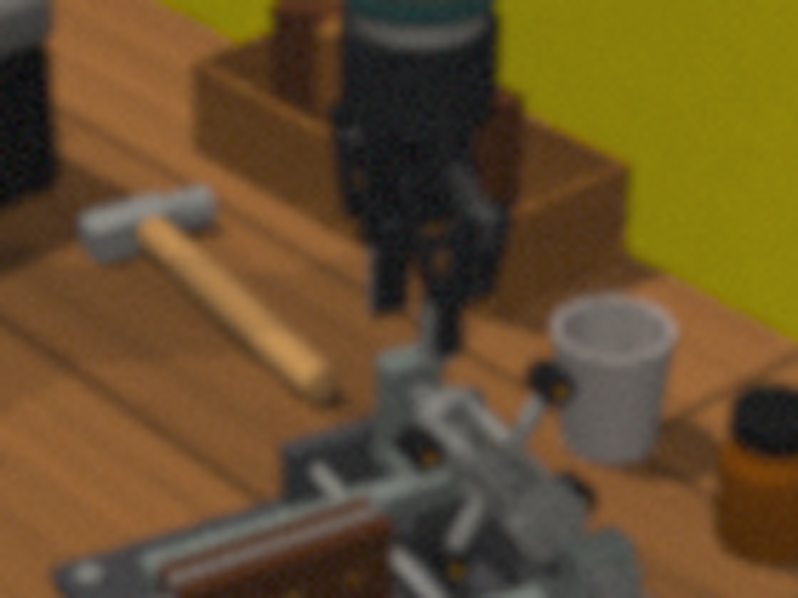

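View pics/t15.png

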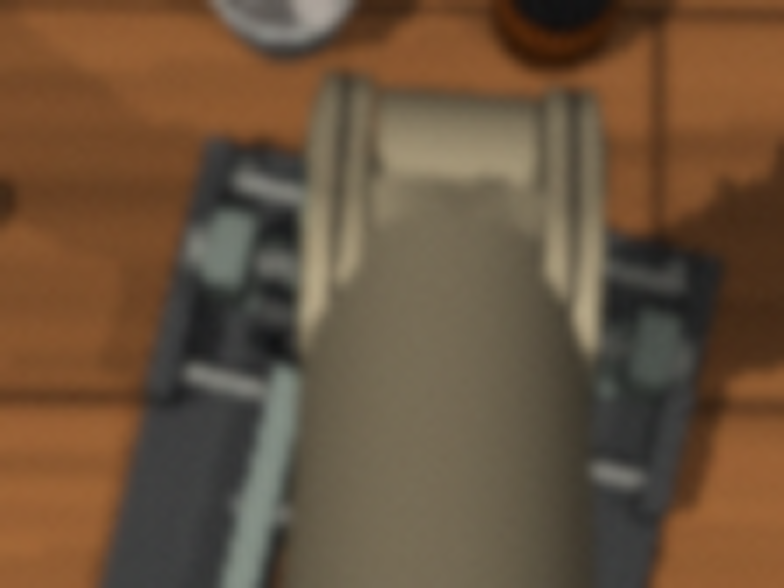

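{"fn": "carry_out", "kwargs": {
  "motion": "-0.12 0 0.4 0 -0.09 0 45; 0 0 0.5 0 0 0 45; 0 0 0.5 0 0 0 45; 0 0 0.4 0 0 0 45; 0 0 0.2 0 0 0 45; 0 0 0 0 0 0 45; 0 0 0 0 0 0 45"
}}

```text
time_s: 17.2
tcp_pos: [0.5865, 0.0016, 0.1063]
tcp_rot: [0.308, 3.126, 0.005]
wrist_force: [-1.0, -0.4, -0.2]
finger_gap: 0.0452
```

```bash
python3 go.py .588 0.0 .086 -.196
python3 - <<'E'
from plant import ctrl, viewer
from go import *
f=viewer.grab_frame("side"); crop(f,250,150,84,63,9,"pics/s16.png")
E
```

```text
t 17.2 pos [0.5865 0.0016 0.1063] gap 0.0452 f [-1.  -0.4 -0.2]
shift units [-0.06 -0.04  0.68]
turn units [ 0.025  0.002 -0.001]
```

View pics/s16.png

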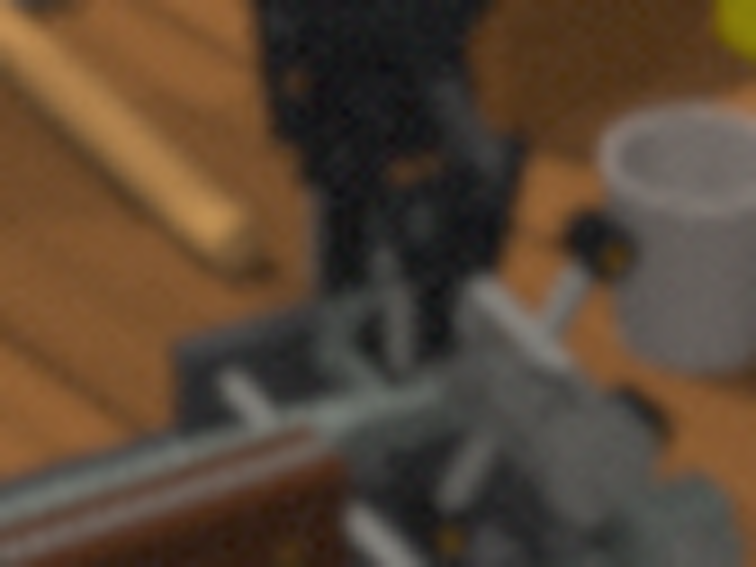

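```bash
cat > tip.py <<'E'
from go import *
def tips(f,u0,v0,sc,half,th=.0095):
    o=ctrl.get_obs(); R=Ro.from_rotvec(o["tcp_rot"]).as_matrix()
    for b in (0,.01,.02,.03):
        P=[o["tcp_pos"]+[0.003,-.001,b]+R@np.array(L) for L in ((0.011,-half-th,.008),(0.011,-half,.008),(-.011,-half-th,.008),(0,0,-.011))]
        print(b,((proj(f,P)-[u0,v0]+.5)*sc-.5).round().tolist())
E
python3 - <<'E'
from tip import *
import pickle
f=pickle.load(open("f14.pkl","rb"))
tips(f,250,150,9,.0226)
E
```

```text
0 [[410.0, 452.0], [395.0, 437.0], [470.0, 432.0], [390.0, 344.0]]
0.01 [[411.0, 427.0], [395.0, 411.0], [470.0, 407.0], [390.0, 318.0]]
0.02 [[411.0, 401.0], [396.0, 386.0], [471.0, 381.0], [390.0, 292.0]]
0.03 [[411.0, 374.0], [396.0, 359.0], [471.0, 355.0], [390.0, 265.0]]
```

{"fn": "carry_out", "kwargs": {
  "motion": "-0.1 0 0.4 0.02 0 0 45; 0 0 0.4 0 0 0 45; 0 0 0.1 0 0 0 45; 0 0 0 0 0 0 45; 0 0 0 0 0 0 45"
}}

```text
time_s: 17.75
tcp_pos: [0.5906, 0.001, 0.0777]
tcp_rot: [0.307, 3.124, 0.001]
wrist_force: [-0.5, -0.2, 0.2]
finger_gap: 0.0449
```

Run:
```python
from tip import *
from plant import viewer
to((.588,0,.086))
f=viewer.grab_frame("side"); crop(f,250,150,84,63,9,"pics/s17.png")
tips(f,250,150,9,.0226)
```

```text
t 17.75 pos [0.5906 0.001  0.0777] gap 0.0449 f [-0.5 -0.2  0.2]
shift units [ 0.08 -0.05 -0.28]
0 [[421.0, 521.0], [406.0, 506.0], [479.0, 501.0], [400.0, 413.0]]
0.01 [[421.0, 496.0], [406.0, 480.0], [480.0, 475.0], [400.0, 387.0]]
0.02 [[421.0, 470.0], [406.0, 455.0], [480.0, 450.0], [400.0, 362.0]]
0.03 [[421.0, 445.0], [406.0, 430.0], [481.0, 425.0], [400.0, 336.0]]
```

View pics/s17.png

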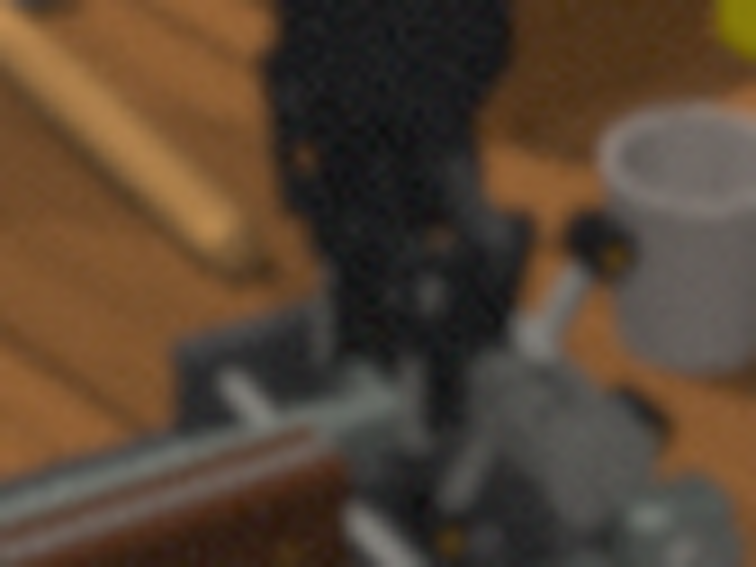

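{"fn": "carry_out", "kwargs": {
  "motion": "0.05 0 -0.05 0 0 0 12; 0 0 0 0 0 0 12; 0 0 0 0 0 0 12; 0 0 0 0 0 0 12; 0 0 0 0 0 0 12",
  "force": 40
}}

```text
time_s: 18.3
tcp_pos: [0.5885, -0.0011, 0.0799]
tcp_rot: [0.312, 3.124, -0.002]
wrist_force: [-0.3, -1.0, -1.4]
finger_gap: 0.0209
```

Run:
```python
from tip import *
from plant import viewer
to((.588,0,.086),-.196+np.pi/2)
f=viewer.grab_frame("side"); crop(f,250,150,84,63,9,"pics/s18.png")
tips(f,250,150,9,.011)
```

```text
t 18.3 pos [ 0.5885 -0.0011  0.0799] gap 0.0209 f [-0.3 -1.  -1.4]
shift units [ 0.02  0.03 -0.2 ]
turn units [-0.009  0.016 -0.024]
0 [[402.0, 502.0], [387.0, 487.0], [460.0, 482.0], [399.0, 413.0]]
0.01 [[402.0, 477.0], [387.0, 462.0], [461.0, 457.0], [399.0, 387.0]]
0.02 [[402.0, 452.0], [387.0, 437.0], [461.0, 432.0], [400.0, 362.0]]
0.03 [[402.0, 426.0], [387.0, 411.0], [461.0, 407.0], [400.0, 336.0]]
```

View pics/s18.png

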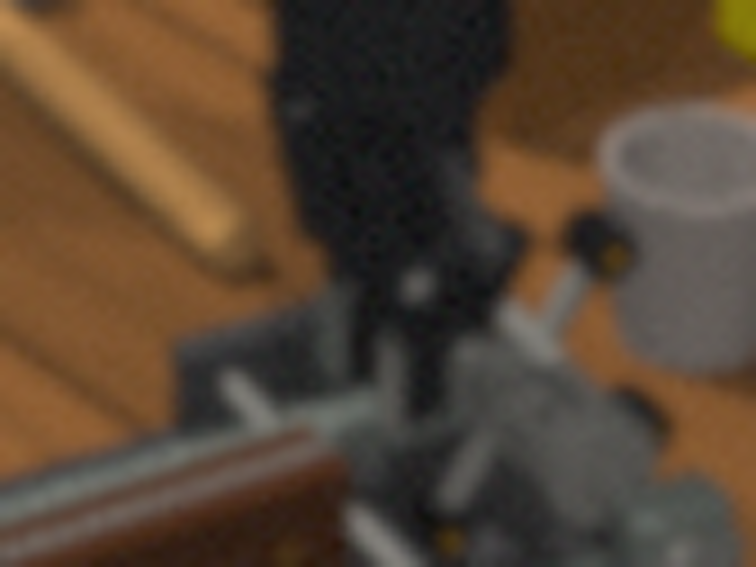

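```bash
cat > swing.py <<'E'
from go import *
import sys
C=np.array([0.6339,-0.0111,0.0506]); PX=np.array([.977,-.215,0])
def ang(c=C):
    o=ctrl.get_obs(); d=o["tcp_pos"]-c; x=d@PX; z=d[2]
    return np.arctan2(x,z),np.hypot(x,z),d@[.215,.977,0],o
if __name__=="__main__":
    a,r,y,o=ang(); st=float(sys.argv[1]); n=int(sys.argv[2])
    R=Ro.from_rotvec(o["tcp_rot"]).as_matrix()
    print("a deg",np.degrees(a).round(1),"r",r.round(4),"y",y.round(4),"q",round(a+np.pi/2,3),"gap",o["finger_gap"].round(4),"f",o["wrist_force"].round(1),"t",o["time_s"])
    P=[.055*(np.sin(b)*PX+np.cos(b)*np.array([0,0,1])) for b in a+np.radians(st)*np.arange(n+1)]
    print((np.diff(P,axis=0)@R/.03).round(2).tolist())
E
python3 swing.py 9 6
```

```text
Traceback (most recent call last):
  File "swing.py", line 10, in <module>
    print("a deg",np.degrees(a).round(1),"r",r.round(4),"y",y.round(4),"q",round(a+np.pi/2,3),"gap",o["finger_gap"].round(4),"f",o["wrist_force"].round(1),"t",o["time_s"])
                                                                                                    ^^^^^^^^^^^^^^^^^^^^^
AttributeError: 'float' object has no attribute 'round'
```

```bash
sed -i 's/o\["finger_gap"\].round(4)/round(o["finger_gap"],4)/' swing.py; python3 swing.py 9 8
```

```text
a deg -57.8 r 0.055 y -0.0 q 0.562 gap 0.0213 f [ 0.4 -2.2 -1.9] t 18.35
[[-0.17, -0.0, -0.23], [-0.21, -0.0, -0.2], [-0.24, -0.0, -0.17], [-0.26, -0.0, -0.13], [-0.27, -0.0, -0.09], [-0.28, -0.0, -0.04], [-0.29, -0.0, 0.0], [-0.28, -0.0, 0.05]]
```

{"fn": "carry_out", "kwargs": {
  "motion": "-0.17 0 -0.23 0 0 0 12; -0.21 0 -0.2 0 0 0 12; -0.24 0 -0.17 0 0 0 12; -0.26 0 -0.13 0 0 0 12"
}}

```text
time_s: 18.75
tcp_pos: [0.6126, -0.0066, 0.1011]
tcp_rot: [-0.312, -3.121, 0.004]
wrist_force: [0.3, -0.5, -11.3]
finger_gap: 0.0211
```

```bash
python3 swing.py 9 8
python3 - <<'E'
from tip import *
from plant import viewer
f=viewer.grab_frame("side"); crop(f,220,135,140,105,5.7,"pics/s19.png")
E
```

```text
a deg -23.3 r 0.0549 y -0.0002 q 1.164 gap 0.0211 f [  0.3  -0.5 -11.3] t 18.75
[[-0.27, -0.01, -0.09], [-0.28, -0.01, -0.05], [-0.29, -0.01, -0.01], [-0.28, -0.0, 0.04], [-0.28, -0.0, 0.08], [-0.26, -0.0, 0.13], [-0.24, -0.0, 0.16], [-0.21, -0.0, 0.2]]
```

View pics/s19.png

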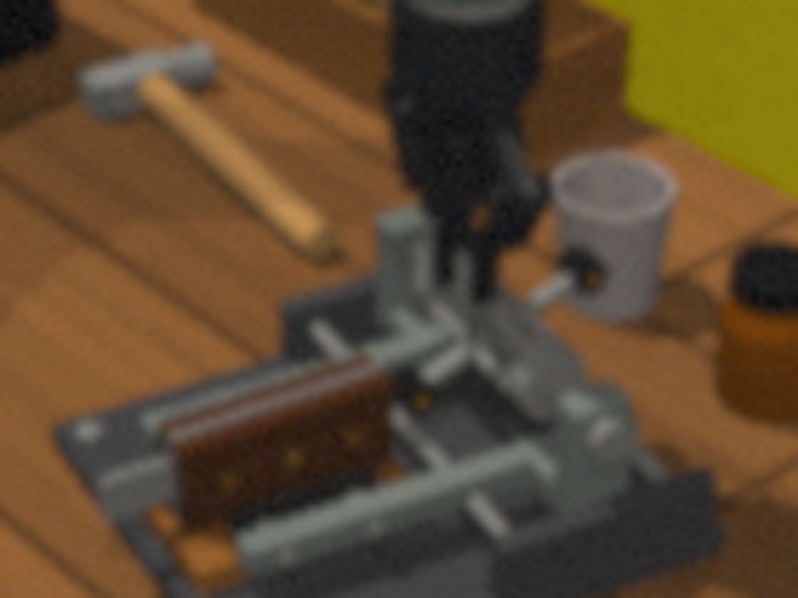

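{"fn": "carry_out", "kwargs": {
  "motion": "-0.27 0 -0.09 0 0 0 12; -0.28 0 -0.05 0 0 0 12; -0.29 0 -0.01 0 0 0 12; -0.28 0 0.04 0 0 0 12; -0.28 0 0.08 0 0 0 12; -0.26 0 0.13 0 0 0 12"
}}

```text
time_s: 19.4
tcp_pos: [0.6604, -0.0175, 0.0976]
tcp_rot: [-0.311, -3.109, 0.005]
wrist_force: [-6.0, -0.1, -1.7]
finger_gap: 0.0213
```

```bash
python3 swing.py 9 8
```

```text
a deg 30.1 r 0.0543 y -0.0006 q 2.096 gap 0.0213 f [-6.  -0.1 -1.7] t 19.4
[[-0.24, -0.0, 0.16], [-0.21, -0.0, 0.2], [-0.18, -0.0, 0.23], [-0.14, -0.0, 0.25], [-0.1, -0.0, 0.27], [-0.06, 0.0, 0.28], [-0.01, 0.0, 0.29], [0.03, 0.0, 0.29]]
```

{"fn": "carry_out", "kwargs": {
  "motion": "-0.24 0 0.17 0 0 0 12; -0.21 0 0.2 0 0 0 12; -0.18 0 0.23 0 0 0 12; -0.14 0 0.25 0 0 0 12; 0 0 0 0 0 0 12; 0 0 0 0 0 0 12"
}}

```text
time_s: 20.0
tcp_pos: [0.6823, -0.0226, 0.0714]
tcp_rot: [-0.311, -3.101, 0.004]
wrist_force: [-6.2, -0.7, -0.0]
finger_gap: 0.0216
```

```bash
python3 swing.py 9 8;  python3 - <<'E'
from tip import *
from plant import viewer
f=viewer.grab_frame("side"); crop(f,220,125,140,105,5.7,"pics/s20.png")
E
```

```text
a deg 67.3 r 0.0539 y -0.0008 q 2.746 gap 0.0216 f [-6.2 -0.7 -0. ] t 20.0
[[-0.1, -0.0, 0.27], [-0.05, 0.0, 0.28], [-0.01, 0.0, 0.29], [0.04, 0.0, 0.29], [0.08, 0.0, 0.28], [0.12, 0.0, 0.26], [0.16, 0.0, 0.24], [0.2, 0.0, 0.21]]
```

View pics/s20.png

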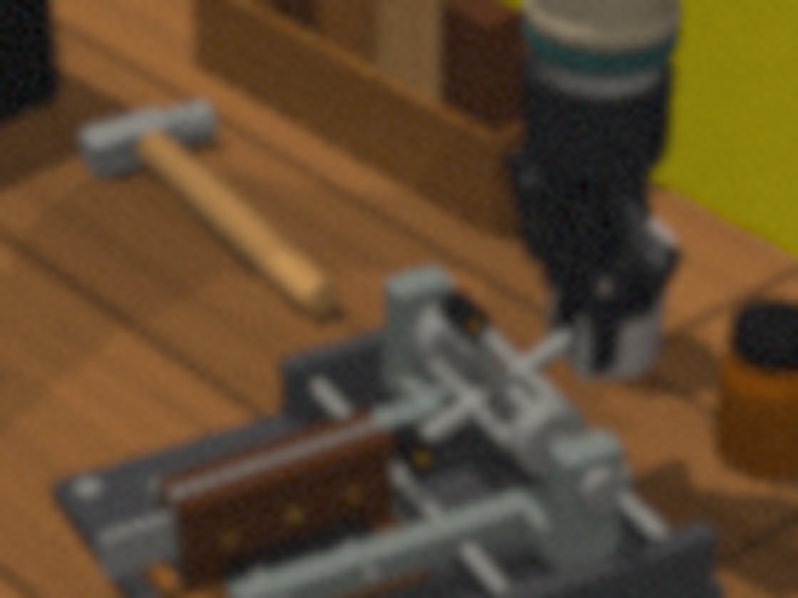

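Run:
```python
from h import *
import pickle
F,M=pickle.load(open("f0.pkl","rb"));t=F["top"]
print("cup rim",onz(t,(379*.7,193*.7),.075),"jar",onz(t,(435*.7,197*.7),.085))
```

```text
cup rim [0.79114224 0.06122728 0.075     ] jar [ 0.78142265 -0.06440998  0.085     ]
```

{"fn": "carry_out", "kwargs": {
  "motion": "0 0 0 0 0 0 45; 0 0 0 0 0 0 45; 0 0 0 0 0 0 45; 0 0 -0.4 0 0 0 45; 0 0 -0.8 0 0 0 45; 0 0 -0.8 0 0 0 45; 0 0 -0.6 0 0 0 45; 0.3 0 -0.2 0 0 0 45; 0.7 0 0 0 0 0 45; 0.8 0 0 0 0 0 45; 0.4 0 0 0 0 0 45; 0 0 0 0 0 0 45"
}}

```text
time_s: 21.25
tcp_pos: [0.6272, -0.0074, 0.1713]
tcp_rot: [0.307, 3.12, 0.002]
wrist_force: [0.3, -0.3, 0.2]
finger_gap: 0.0456
```

```bash
python3 go.py 0.6132 -.0065 .1013 -.196
python3 - <<'E'
from tip import *
from plant import viewer
f=viewer.grab_frame("side"); crop(f,220,110,140,105,5.7,"pics/s21.png")
E
```

```text
t 21.25 pos [ 0.6272 -0.0074  0.1713] gap 0.0456 f [ 0.3 -0.3  0.2]
shift units [ 0.48 -0.07  2.33]
turn units [ 0.015  0.042 -0.003]
```

View pics/s21.png

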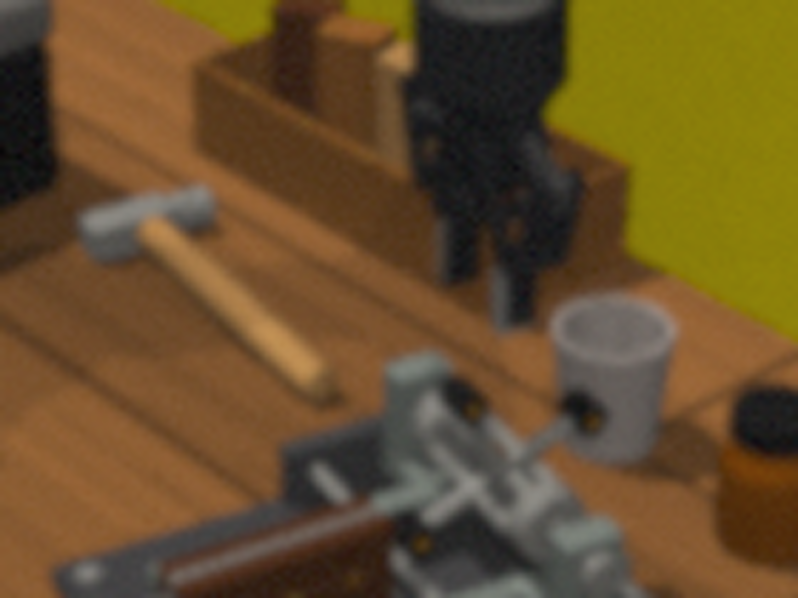

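```bash
cat > fq.py <<'E'
from fit0 import *
def fq(obs,q0):  # obs: list of (pixel uv, k), side camera
    p=[.50961,.01676,-.2165]
    def rr(v):
        return np.concatenate([proj(s,W([p[0]+v[1],p[1]+v[2],p[2]],[(130+55*np.sin(v[0]+k*np.pi/2),0,85+55*np.cos(v[0]+k*np.pi/2))]))[0]-a for a,k in obs]+[np.array(v[1:])/.002])
    r=least_squares(rr,[q0,0,0]); return r.x,np.round(r.fun,1)
E
python3 - <<'E'
from fq import *
o=[(px(220,110,5.7,a),k) for a,k in (((465,396),2),((583,412),3),((421,543),1))]
print(fq(o,2.75))
E
```

```text
handle [ 0.46281542 -0.3049604  -0.4708682 ] [[-0.3, -0.1], [-0.9, -0.1], [0.0, -0.2], [0.5, 0.4], [-0.4, 0.2], [0.3, 0.7]]
(array([ 2.71132851e+00,  4.63692175e-04, -3.61174333e-04]), array([-0.1,  1.5,  0.4, -0.2, -0.7, -1.2,  0.2, -0.2]))
```

{"fn": "carry_out", "kwargs": {
  "motion": "0.24 -0.07 0.3 0 0.04 0 45; 0.24 0 0.5 0 0 0 45; 0 0 0.6 0 0 0 45; 0 0 0.5 0 0 0 45; 0 0 0.3 0 0 0 45; 0 0 0.1 0 0 0 45; 0 0 0 0 0 0 45; 0 0 0 0 0 0 45"
}}

```text
time_s: 22.1
tcp_pos: [0.6154, -0.0085, 0.0973]
tcp_rot: [0.31, 3.123, 0.002]
wrist_force: [0.1, -0.6, 0.6]
finger_gap: 0.0445
```

```bash
python3 go.py 0.6132 -.0065 .1013 -.196
python3 - <<'E'
from tip import *
from plant import viewer
f=viewer.grab_frame("side"); crop(f,250,130,84,63,9,"pics/s22.png")
tips(f,250,130,9,.0226)
E
```

```text
t 22.1 pos [ 0.6154 -0.0085  0.0973] gap 0.0445 f [ 0.1 -0.6  0.6]
shift units [ 0.08  0.05 -0.13]
turn units [ 0.01   0.022 -0.014]
0 [[499.0, 634.0], [483.0, 619.0], [557.0, 614.0], [477.0, 527.0]]
0.01 [[499.0, 609.0], [484.0, 594.0], [558.0, 589.0], [478.0, 501.0]]
0.02 [[500.0, 583.0], [484.0, 568.0], [559.0, 563.0], [478.0, 475.0]]
0.03 [[500.0, 557.0], [485.0, 542.0], [559.0, 538.0], [479.0, 449.0]]
```

View pics/s22.png

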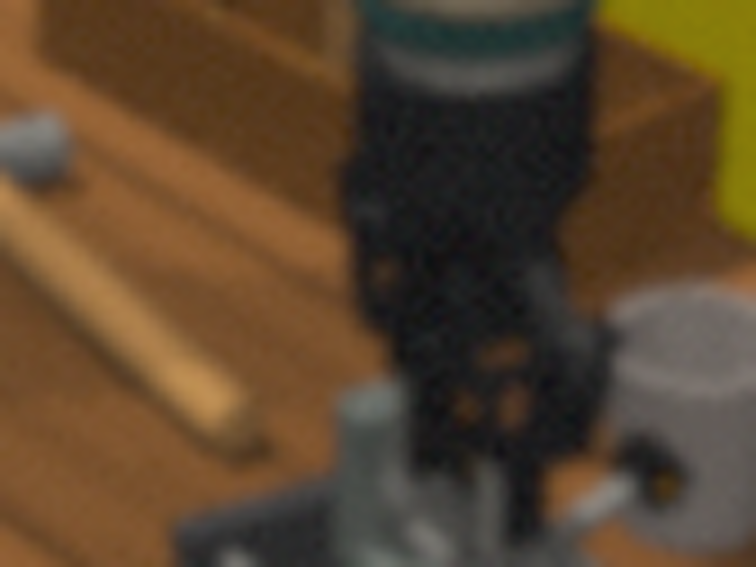

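{"fn": "carry_out", "kwargs": {
  "motion": "0.14 0.04 -0.1 0 0 0 45; 0 0 0 0 0 0 30; 0 0 0 0 0 0 12; 0 0 0 0 0 0 12; 0 0 0 0 0 0 12; 0 0 0 0 0 0 12"
}}

```text
time_s: 22.75
tcp_pos: [0.6123, -0.0064, 0.1022]
tcp_rot: [0.312, 3.119, 0.002]
wrist_force: [-0.0, 0.3, -1.0]
finger_gap: 0.0215
```

```bash
python3 swing.py 9 12;  python3 - <<'E'
from tip import *
from plant import viewer
f=viewer.grab_frame("side"); crop(f,250,130,84,63,9,"pics/s23.png")
E
```

```text
a deg -23.2 r 0.0562 y -0.0001 q 1.167 gap 0.0215 f [-0.   0.3 -1. ] t 22.75
[[-0.27, -0.0, -0.09], [-0.28, -0.0, -0.05], [-0.29, -0.01, -0.0], [-0.28, -0.01, 0.04], [-0.27, -0.01, 0.09], [-0.26, -0.0, 0.13], [-0.23, -0.0, 0.17], [-0.2, -0.0, 0.2], [-0.17, -0.0, 0.23], [-0.13, -0.0, 0.26], [-0.09, -0.0, 0.27], [-0.05, -0.0, 0.28]]
```

View pics/s23.png

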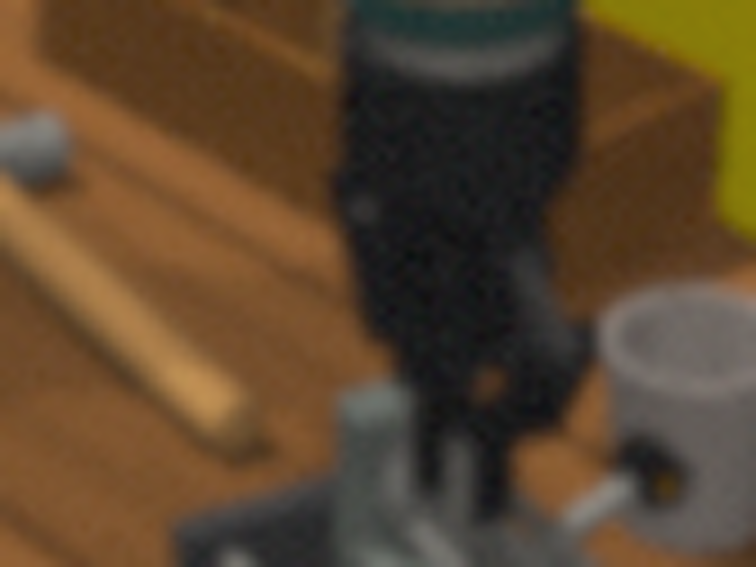

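{"fn": "carry_out", "kwargs": {
  "motion": "-0.27 0 -0.09 0 0 0 12; -0.28 0 -0.05 0 0 0 12; -0.29 0 0 0 0 0 12; -0.28 0 0.04 0 0 0 12; -0.27 0 0.09 0 0 0 12; -0.26 0 0.13 0 0 0 12"
}}

```text
time_s: 23.4
tcp_pos: [0.6591, -0.0171, 0.0994]
tcp_rot: [-0.313, -3.122, -0.002]
wrist_force: [-5.0, -0.3, 0.5]
finger_gap: 0.0212
```

```bash
python3 swing.py 9 8;  python3 - <<'E'
from tip import *
from plant import viewer
f=viewer.grab_frame("side"); crop(f,220,135,140,105,5.7,"pics/s24.png")
E
```

```text
a deg 28.0 r 0.0552 y -0.0005 q 2.059 gap 0.0212 f [-5.  -0.3  0.5] t 23.4
[[-0.24, -0.0, 0.15], [-0.22, -0.0, 0.19], [-0.18, -0.0, 0.22], [-0.15, -0.0, 0.25], [-0.11, -0.0, 0.27], [-0.06, -0.0, 0.28], [-0.02, -0.0, 0.29], [0.03, 0.0, 0.29]]
```

View pics/s24.png

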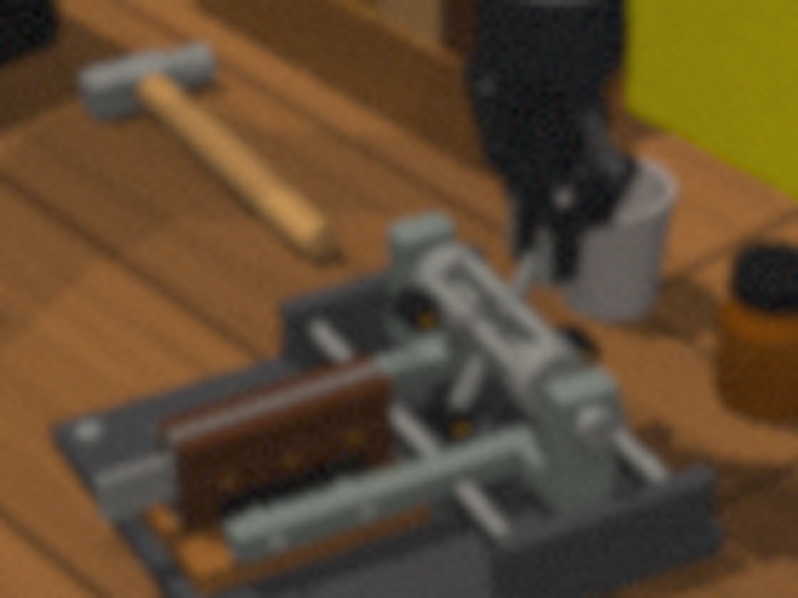

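Run:
```python
from fq import *
o=[(px(220,135,5.7,a),k) for a,k in (((418,308),1),((458,422),0),((578,343),3))]
print(fq(o,3.6))
```

```text
handle [ 0.46281542 -0.3049604  -0.4708682 ] [[-0.3, -0.1], [-0.9, -0.1], [0.0, -0.2], [0.5, 0.4], [-0.4, 0.2], [0.3, 0.7]]
(array([3.63808339e+00, 5.96395552e-04, 4.46504923e-04]), array([ 0.2,  1. , -0.4, -0.5,  0. ,  0.5,  0.3,  0.2]))
```

{"fn": "carry_out", "kwargs": {
  "motion": "-0.24 0 0.16 0 0 0 12; -0.22 0 0.19 0 0 0 12; -0.18 0 0.22 0 0 0 12; 0 0 0 0 0 0 12"
}}

```text
time_s: 23.85
tcp_pos: [0.6795, -0.0217, 0.0782]
tcp_rot: [-0.313, -3.12, -0.001]
wrist_force: [-1.0, -0.2, -2.8]
finger_gap: 0.0214
```

```bash
python3 swing.py 7 6;  python3 - <<'E'
from tip import *
from plant import viewer
f=viewer.grab_frame("side"); crop(f,220,135,140,105,5.7,"pics/s25.png")
f=viewer.grab_frame("top"); crop(f,225,150,112,84,7,"pics/t25.png")
E
```

```text
a deg 59.5 r 0.0543 y -0.0006 q 2.608 gap 0.0214 f [-1.  -0.2 -2.8] t 23.85
[[-0.1, -0.0, 0.2], [-0.08, -0.0, 0.21], [-0.05, -0.0, 0.22], [-0.02, -0.0, 0.22], [0.0, 0.0, 0.22], [0.03, 0.0, 0.22]]
```

View pics/s25.png

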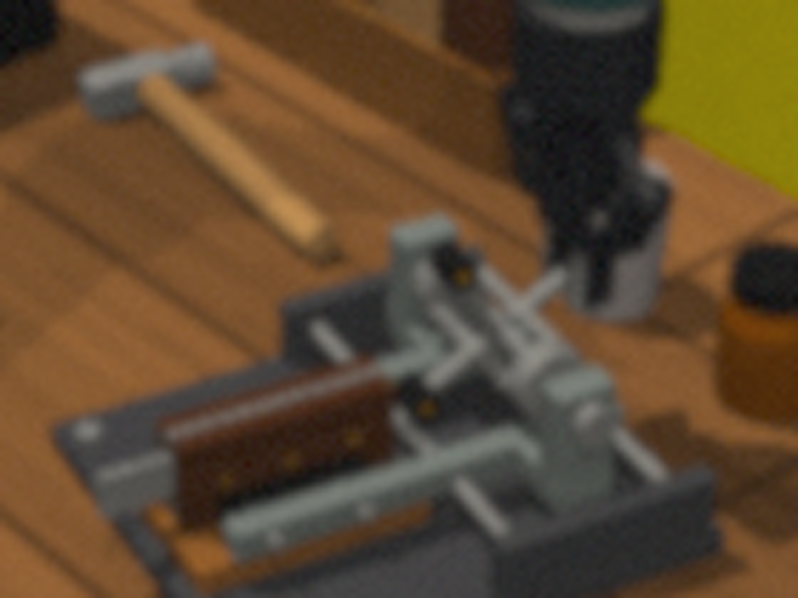

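{"fn": "carry_out", "kwargs": {
  "motion": "-0.1 0 0.2 0 0 0 12; -0.08 0 0.21 0 0 0 12; -0.03 0 0.15 0 0 0 12; 0 0 0 0 0 0 12; 0 0 0 0 0 0 12"
}}

```text
time_s: 24.45
tcp_pos: [0.6853, -0.023, 0.0617]
tcp_rot: [-0.313, -3.12, -0.001]
wrist_force: [-2.7, 0.0, 4.1]
finger_gap: 0.0213
```

```bash
python3 swing.py 4 3;  python3 - <<'E'
from tip import *
from plant import viewer
f=viewer.grab_frame("side"); crop(f,220,135,140,105,5.7,"pics/s26.png")
f=viewer.grab_frame("top"); crop(f,225,170,112,84,7,"pics/t26.png")
E
```

```text
a deg 78.1 r 0.0539 y -0.0006 q 2.934 gap 0.0213 f [-2.7  0.   4.1] t 24.45
[[-0.02, -0.0, 0.13], [-0.01, -0.0, 0.13], [-0.01, -0.0, 0.13]]
```

View pics/s26.png

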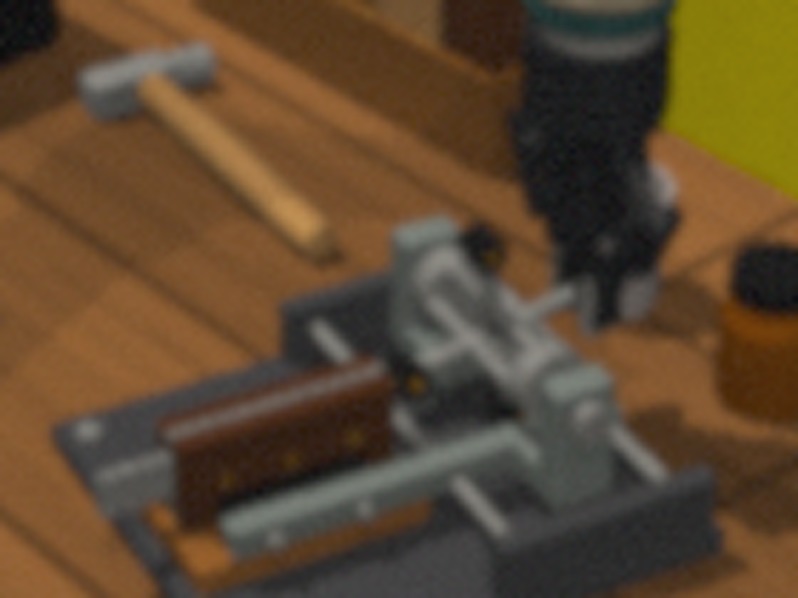

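View pics/t26.png

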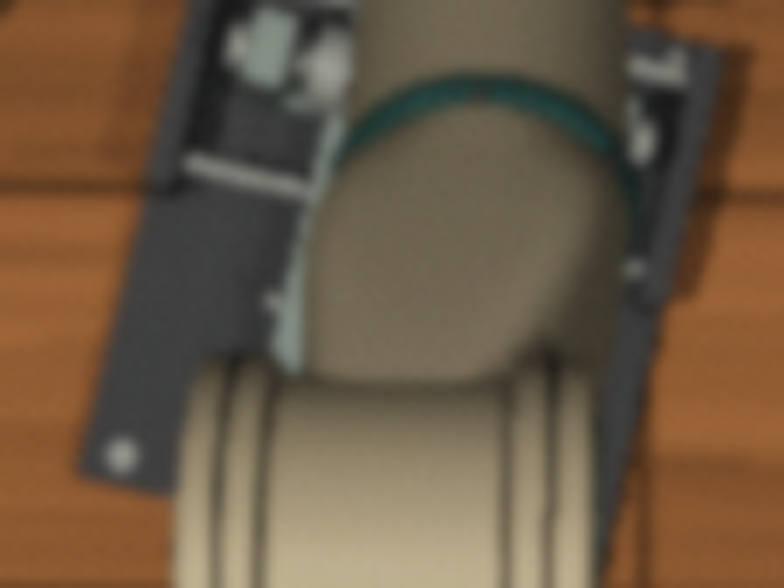

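Run:
```python
from fq import *
for obs in ([((483,243),1),((407,378),0)],[((480,246),1),((410,375),0)]):
    print(fq([(px(220,135,5.7,a),k) for a,k in obs],4.4))
```

```text
handle [ 0.46281542 -0.3049604  -0.4708682 ] [[-0.3, -0.1], [-0.9, -0.1], [0.0, -0.2], [0.5, 0.4], [-0.4, 0.2], [0.3, 0.7]]
(array([ 4.52266592e+00, -1.26708379e-04,  6.17506803e-04]), array([ 0.1,  0.9,  0.2, -0.4, -0.1,  0.3]))
(array([4.50659167e+00, 1.37057137e-04, 6.98482128e-04]), array([ 0.5,  0.5, -0.2,  0.3,  0.1,  0.3]))
```

{"fn": "carry_out", "kwargs": {
  "motion": "-0.01 0 0.1 0 0 0 12; -0.01 0 0.1 0 0 0 12; 0 0 0 0 0 0 12; 0 0 0 0 0 0 12"
}}

```text
time_s: 24.95
tcp_pos: [0.6861, -0.0233, 0.0562]
tcp_rot: [-0.313, -3.121, -0.001]
wrist_force: [-4.3, -0.0, 4.2]
finger_gap: 0.0217
```

```bash
python3 swing.py 4 3
```

```text
a deg 84.0 r 0.0539 y -0.0007 q 3.038 gap 0.0217 f [-4.3 -0.   4.2] t 24.95
[[-0.01, -0.0, 0.13], [-0.0, 0.0, 0.13], [0.01, 0.0, 0.13]]
```

{"fn": "carry_out", "kwargs": {
  "motion": "0 0 0 0 0 0 45; 0 0 0 0 0 0 45; 0 0 0 0 0 0 45; 0 0 0 0 0 0 45; 0 0 -0.5 0 0 0 45; 0 0 -0.8 0 0 0 45; 0 0 -0.9 0 0 0 45; 0 0 -0.9 0 0 0 45; 0 0 -0.9 0 0 0 45; 0 0 -0.5 0 0 0 45; 0 0 0 0 0 0 45"
}}

```text
time_s: 26.05
tcp_pos: [0.6919, -0.0226, 0.2031]
tcp_rot: [0.309, 3.117, 0.003]
wrist_force: [0.2, 0.5, 0.2]
finger_gap: 0.045
```

Run:
```python
from tip import *
from plant import viewer
f=viewer.grab_frame("side"); crop(f,220,135,140,105,5.7,"pics/s27.png")
print(ctrl.get_obs()["tcp_pos"])
```

```text
[ 0.69137155 -0.02253933  0.20209135]
```

View pics/s27.png

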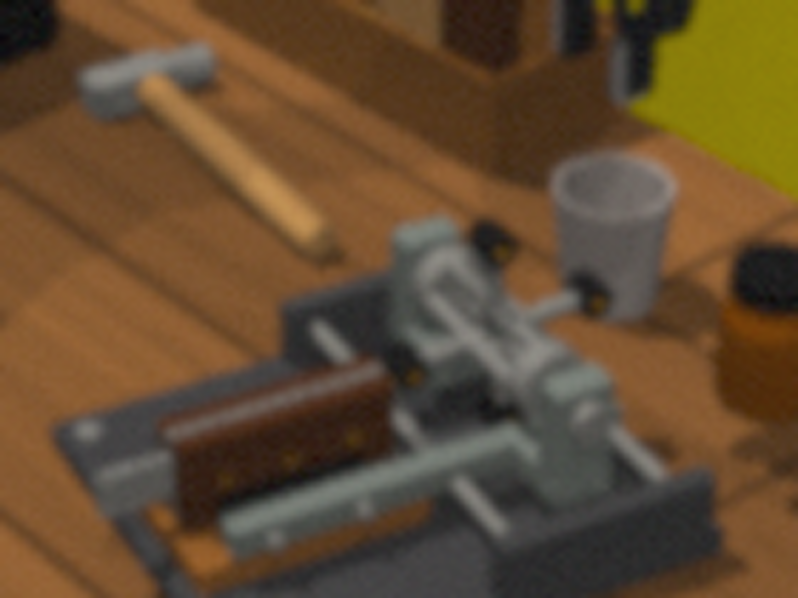

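Run:
```python
from fq import *
print(fq([(px(220,135,5.7,a),k) for a,k in [((489,242),1),((589,293),2),((404,366),0)]],4.5))
p=[.50961,.01676,-.2165]
# pins: y=-11 end
def rr(v,obs,y):
    return np.concatenate([proj(s,W([p[0]+v[1],p[1]+v[2],p[2]],[(130+55*np.sin(v[0]+k*np.pi/2),y,85+55*np.cos(v[0]+k*np.pi/2))]))[0]-px(220,135,5.7,a) for a,k in obs]+[np.array(v[1:])/.003])
r=least_squares(rr,[4.5,0,0],args=([((502,248),1),((598,300),2),((413,376),0)],-11)); print(r.x,r.fun.round(1))
```

```text
handle [ 0.46281542 -0.3049604  -0.4708682 ] [[-0.3, -0.1], [-0.9, -0.1], [0.0, -0.2], [0.5, 0.4], [-0.4, 0.2], [0.3, 0.7]]
(array([ 4.61517399e+00, -3.38843350e-04,  1.10136833e-03]), array([ 0.4,  0.4, -0.1,  0.1,  0.4,  0.3, -0.2,  0.6]))
[4.62263742e+00 3.31741447e-04 2.67099291e-03] [-0.   0.8  0.1  0.4  0.4  0.   0.1  0.9]
```

{"fn": "carry_out", "kwargs": {
  "motion": "0.5 0.4 -0.3 0 0 0 45; 0.9 0.9 0 0 0 0 45; 0.9 0.9 0 0 0 0 45; 0.9 0.9 0 0 0 0 45; 0.9 0.9 0 0 0 0 45; 0.9 0.9 0 0 0 0 45; 0.9 0.9 0 0 0 0 45; 0.9 0.9 0 0 0 0 45; 0.9 0.9 0 0 0 0 45; 0.9 0.9 0 0 0 0 45; 0.6 0.7 0 0 0 0 45; 0 0 0 0 0 0 45"
}}

```text
time_s: 27.3
tcp_pos: [0.4597, 0.3107, 0.198]
tcp_rot: [-0.314, -3.119, 0.012]
wrist_force: [-0.5, -0.1, -0.4]
finger_gap: 0.0449
```

Run:
```python
from tip import *
from plant import viewer
import pickle
f=viewer.grab_frame("side"); t=viewer.grab_frame("top"); crop(t,230,195,100,75,8,"pics/t28.png")
cv2.imwrite("pics/ta28.png",cv2.resize(t["pixels"][:,:,::-1],(800,600)))
crop(f,225,160,100,75,8,"pics/s28.png")
pickle.dump((f,t),open("f28.pkl","wb"))
print(ctrl.get_obs()["tcp_pos"])
```

```text
[0.4623516  0.30636367 0.19820112]
```

View pics/t28.png

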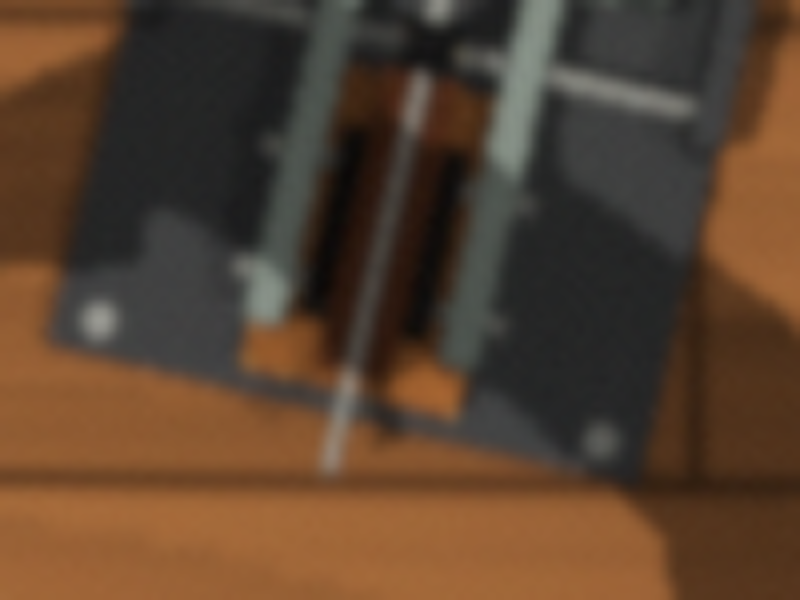

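View pics/ta28.png

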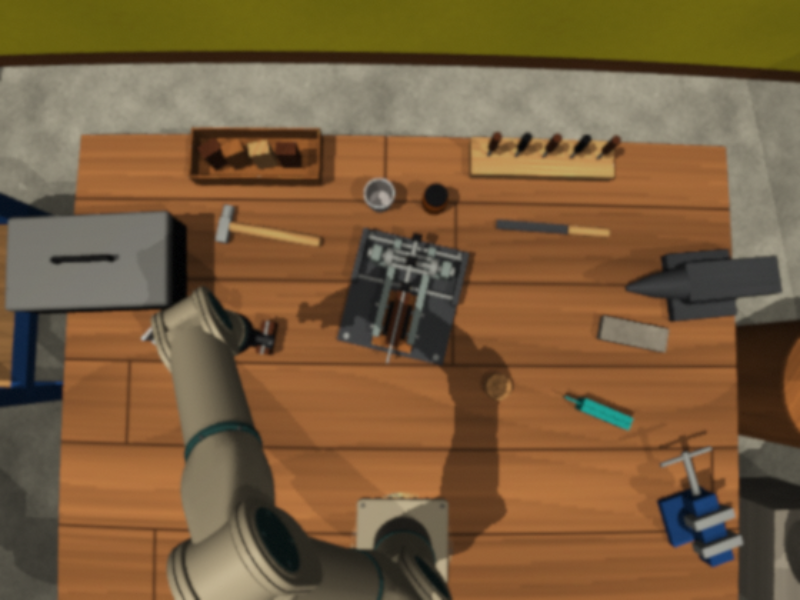

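View pics/s28.png

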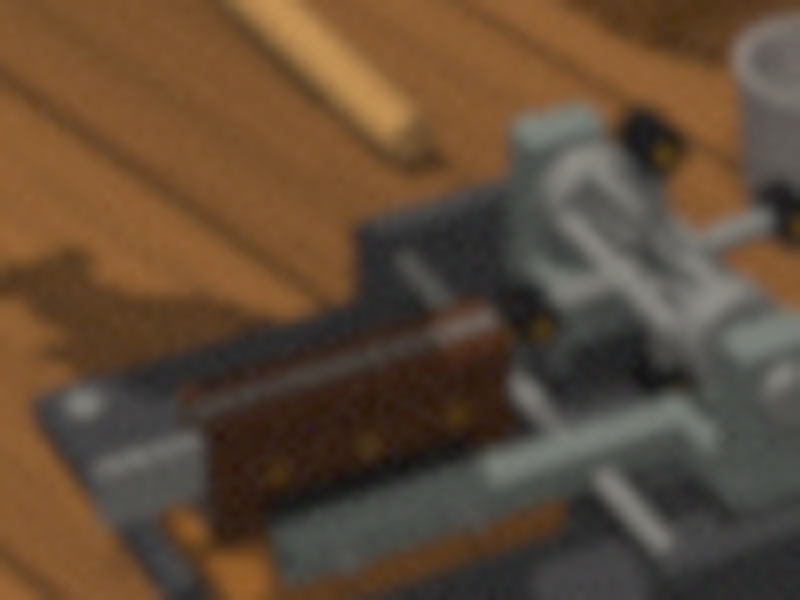

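Run:
```python
from fit0 import *
import pickle
f28,t28=pickle.load(open("f28.pkl","rb"))
p=[.50961,.01676,-.2165]
ys=np.arange(-64,65,2.); xs=np.arange(-36,37,2.)
for nm,fr in (("init",t),("now",t28)):
    G=np.array([[(x,y,50) for x in xs] for y in ys]).reshape(-1,3)
    uv=proj(fr,W(p,G)).astype(np.float32)
    im=fr["pixels"].astype(np.float32)
    v=cv2.remap(im,uv[:,0].reshape(len(ys),-1),uv[:,1].reshape(len(ys),-1),cv2.INTER_LINEAR).mean(1)
    print(nm); print(" ".join(f"{int(y)}:{int(a[0])},{int(a[2])}" for y,a in zip(ys,v)))
```

```text
handle [ 0.46281542 -0.3049604  -0.4708682 ] [[-0.3, -0.1], [-0.9, -0.1], [0.0, -0.2], [0.5, 0.4], [-0.4, 0.2], [0.3, 0.7]]
init
-64:115,115 -62:125,126 -60:130,131 -58:131,131 -56:128,128 -54:120,120 -52:105,105 -50:86,85 -48:71,67 -46:61,54 -44:55,44 -42:48,36 -40:39,28 -38:32,23 -36:31,20 -34:40,20 -32:58,23 -30:81,27 -28:105,32 -26:122,35 -24:132,38 -22:137,40 -20:142,41 -18:146,42 -16:149,43 -14:151,44 -12:152,44 -10:153,45 -8:156,46 -6:158,47 -4:160,47 -2:160,47 0:158,47 2:156,46 4:155,45 6:153,45 8:152,44 10:151,44 12:149,43 14:146,43 16:143,41 18:137,40 20:130,38 22:120,35 24:107,31 26:91,27 28:75,23 30:59,21 32:44,19 34:33,18 36:29,19 38:33,22 40:42,28 42:53,35 44:61,43 46:64,52 48:68,61 50:78,76 52:94,94 54:112,112 56:124,124 58:130,131 60:132,133 62:131,131 64:125,125
now
-64:37,38 -62:37,37 -60:37,38 -58:38,39 -56:41,41 -54:43,44 -52:47,47 -50:53,53 -48:61,61 -46:69,70 -44:76,76 -42:79,79 -40:79,80 -38:78,79 -36:76,75 -34:72,67 -32:67,56 -30:60,43 -28:52,32 -26:41,23 -24:30,17 -22:21,13 -20:18,11 -18:19,11 -16:25,11 -14:33,12 -12:39,12 -10:42,13 -8:44,16 -6:48,23 -4:54,35 -2:61,47 0:67,55 2:66,53 4:60,43 6:53,30 8:46,20 10:42,14 12:38,12 14:33,11 16:26,10 18:19,9 20:15,9 22:16,10 24:23,13 26:33,19 28:44,27 30:55,38 32:64,52 34:72,66 36:79,77 38:83,83 40:85,86 42:85,86 44:83,83 46:77,77 48:67,68 50:58,58 52:51,50 54:45,45 56:42,42 58:38,39 60:36,37 62:36,37 64:37,38
```

Run:
```python
from plant import ctrl
o=ctrl.get_obs(); print(o["time_s"],o["wrist_force"].round(1)); print(ctrl.finish_job())
```

```text
27.4 [ 0.1 -0.   0.1]
the job is handed in; nothing more can be done
None
```

The handle block is standing on the middle of the press bed, tang stub pointing away from the turnbuckle, and both jaws grip it. I handed the job in at 27.4 s with the arm clear of everything.

I turned the turnbuckle in two roller swings, from about 0.56 to about 4.61 rad.

**Last checks**
- **Turnbuckle angle:** the arm's pose gave 4.61 rad. A fit to the rollers in the last side picture gave 4.615–4.62 rad.
- **Jaw travel:** about 19 mm on each side in the top picture, where 19.4 mm is expected for that turn.
- **Pads:** from the angle, both should be pushed in about 4 mm. In the final picture the pad-to-jaw spacing is nearly equal on the two sides (about 20.5 mm), so the block is centred and neither pad looks bottomed.
- **Block position:** within about 2 mm of the seat when I let go of it.
- **Other things:** the wrist force was near zero at hand-in, and no bystander had visibly moved. The angle bracket was partly hidden by the arm in that last picture.

**What disagreed or went wrong**
- **First grasp:** it closed above the block because the fingertips were about 17 mm higher than the reported pose implied. I corrected for this from the pictures.
- **Setting the block down:** the wrist force briefly reached 36 N, from the held block meeting the bed.
- **Right pad:** comparing first and last pictures gave only about 1.6 mm of push on the right, against 3.7 mm on the left. I put this down to changed shadows, since the final spacings match, but I could not measure it more finely.

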